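# Lock the specimen clamp with the extension bar

## Task

Clamp the metal block in the test fixture: push the square tube extension bar fully home over the clamp's stub lever, swing the lever with it past its dead point until it snaps over, and press it for a moment against its stop, firmly but not hard (10 to 15 N at the bar's grip), without touching the clamp with the gripper. Then draw the bar off, lay it flat on the bench well clear of the fixture, and let go; leave the other things on the bench alone.

Things in the scene. Friction and masses are not known exactly. Their poses are not given: they have to be found in the camera images.
- lever_pivot (a point): point on the upright pivot axis of the clamp lever, 55 mm above the bench, level with the stub's centre line; x axis = the plunger's direction, pivot to fence (roughly away from the robot), z up. The fixed aluminium plate (250 x 120 x 15 mm) spans x -50 to +200 mm from here. Lever hub 38 mm across; the pivot pin rises to 74 mm above the bench, all else of the fixture stays under 66 mm
- lever_tip (a point): outer end of the clamp's stub lever: a level round steel rod, 18 mm thick with a hemispherical end, 85 mm from the pivot to this end, centre line 55 mm above the bench; x axis points along the stub from the pivot outwards, z up. Only the outer 65 mm of it stands free of the hub
- lever (a joint): lever angle, rad. 0 = open: stub points 0.75 rad clockwise (from above) of the plunger's reverse (towards robot and its left). Grows counter-clockwise (left to right on the robot's side). Starts at 0 to 0.15. Spring load peaks near 1.6 N m at 0.6 to 0.9, vanishes at the dead point, about 1.33; beyond, it drives itself to an adjustable stop, set each time at 1.47 to 1.73, and stays
- bar_grip (a point): gripping place of the extension bar: on its centre line, 20 mm behind its middle, near its balance point. The bar is a loose aluminium square tube 240 mm long, 28 x 28 mm, about 0.2 kg, lying flat on the bench; x axis points along the bar to its open end (roughly away from the robot), z up
- bar_mouth (a point): centre of the bar's open end, 140 mm ahead of bar_grip; the square opening is 22 x 22 mm inside, walls 3 mm, 60 mm deep; axes as bar_grip
- bar_socket (a point): centre of the floor of the bar's socket, 60 mm inside the mouth, 80 mm ahead of bar_grip; the stub's end rests against it when the bar is fully home (bar_socket and lever_tip then meet, and the bar lies along the stub)
- specimen_center (a point): centre of the loose aluminium block 44 x 44 x 32 mm that lies in the fixture's nest on the plate; the closing plunger pushes it along the plunger's direction against the fence; axes as the block
- fence_face (a point): point on the face of the fixture's fence that the block is pressed against, 30 mm above the bench, x axis along the plunger's direction; the seated block's centre is 22 mm before it
- multimeter: bystander: black hand multimeter 160 x 80 x 34 mm lying on the bench, origin under its centre; not to be moved
- tray: bystander: grey open plastic tray 130 x 90 x 35 mm, origin under its centre; not to be moved
- screwdriver: bystander: screwdriver lying on the bench; not to be moved
- power_supply: bystander: grey and white bench power supply 200 x 220 x 115 mm, origin under its centre; not to be moved
Things that resemble listed ones, but are neither listed nor needed, are in the scene too. Of the things that look like the part that bears bar_grip, the larger one is meant.

How it is judged:
On the way, in this order (a step that is already met when the one before it is completed fails the run):
1. the bar is fully home on the stub: socket floor within 8 mm of the stub's end and the bar along the stub, the lever not yet past 0.6 rad (distance between bar_socket and lever_tip below 0.008 m and angle between the x axis of bar_socket and the x axis of lever_tip, either way round below 0.15 rad and value of joint lever below 0.6 rad), for 0.2 s.
2. the lever is beyond 1.44 rad and pressed onward against its stop with the bar, still on the stub: over 9 N between bar and clamp, the bar's play taken up forwards (not holding the lever back) (value of joint lever above 1.44 rad and distance between bar_socket and lever_tip below 0.03 m and contact force between bar and fixture above 9 N and y of bar_grip in the frame of lever_tip above 0 m), for 0.2 s.
At the end, for the whole second after the job is handed in: the lever is locked over (beyond 1.44 rad), the block sits against the fence (within 2.5 mm), and the bar lies flat and at rest on the bench, released, clear of the fixture, its open end more than 120 mm from the pivot (value of joint lever above 1.44 rad and x of specimen_center in the frame of fence_face above -0.0245 m and height (world z) of each of bar_grip, bar_mouth below 0.018 m and horizontal distance between bar_mouth and lever_pivot above 0.12 m and contact force between bar and fixture below 0.1 N and linear speed of bar below 0.01 m/s); the robot touches nothing.
It fails at once if the bar was forced against the clamp (over 65 N between bar and clamp) (contact force between bar and fixture above 65 N).
It fails at once if the robot itself pushed on the clamp (contact force between any of the fingers, the arm and fixture above 3 N).
It fails at once if a bystander was moved more than 20 mm (distance of any of multimeter, tray, screwdriver, power_supply from where it was at the start of the episode above 0.02 m).
It also fails if it takes over 72 s, if anything falls off the work surface, if the arm or the gripper's body presses on something with over 40 N, if the wrist force passes 120 N, or if a joint passes its speed limit or range.

## Robot

A 6-joint arm with a two-finger parallel gripper is mounted at the origin on the work surface. World frame = base frame: x ahead of the robot, y to its left, z up, the work surface at z = 0. Lengths are in m, angles in rad, forces in N, time in s.
With the tool pointing down it reaches from about 0.25 to 0.775 m from the base axis. Payload 4 kg.
Tool frame: the origin (TCP) lies on the centre line of the jaws, within the pads' length; the fingertips stand 8 mm ahead of it and the grasp point (between the pads) lies 11 mm behind it; z points along the fingers, y is the direction in which the jaws open and shut (so a half turn about z gives the same grasp; the last joint's range is limited). The gripper opens to 94 mm and grips with 3 to 60 N. Pads are 16 mm wide; open, the fingers measure 119 mm over their backs; the gripper's body (75 mm by 177 mm) begins 78 mm behind the grasp point.
Start: joints at [-1.332, 0.087, 1.371, -0, 1.684, -0.103], TCP at [0.184, -0.518, 0.177] pointing down, gripper open.
Joint ranges: [-3.1, 3.1], [-0.76, 2.03], [0.27, 2.55], [-1.08, 4.22], [0.17, 2.65], [-2.57, 2.57]. Speed limits (rad/s): [2.79, 2.79, 3.14, 3.14, 3.14, 3.14].

## Interface

Orientations are given as [roll, pitch, yaw] about the fixed x, y, z axes, in that order (R = Rz(yaw) Ry(pitch) Rx(roll)).
In Python, from bench import robot gives the robot as it stands.
- The arm moves only by the shell command python3 -m crank 'ROWS' [OPENING]. ROWS is JSON, a list of rows, each a list of 4 numbers: the shift along the tool's x, y, z scaled (see below), then the turn about the tool's z scaled (see below). A call has exactly 10 rows; each row shifts and turns the commanded pose from where the row before left it, along the tool's axes as they then stand; what a row does not reach is not made up. The controller multiplies each number of a shift by 0.2 m and each number of a turn by pi/2 rad. A row lasts 1/8 s, in which the tool goes at most 62.5 mm and 10.7 degrees, less where a joint would pass 70% of its speed; a pose out of reach is approached as far as the arm can. A call with a number of a shift or a turn outside -1 to 1 is refused whole. A call with a gripper value outside its range is refused whole. OPENING is the gripper command: -1 is fully open, 1 is shut, values between are in proportion, set as the call begins (- or left out, the last holds). The fingers move at their own pace and stop on an object; the grip force is fixed at half the most. Time passes only in rows, so rows that do not move let the fingers close, or fill a call up. It gives the time, the measured TCP pose, the force and the opening at its end, in the units of the state.
- robot.get_obs(): the state, without advancing time (a new reading comes with each control period).
- robot.snapshot(name): name is "scene" or "side" or "wrist"; returns (picture, depth): 480x640x3 uint8, red, green, blue; 480x640 float32, m along the optical axis (not along the pixel's ray), 0 where there is no reading.
- robot.camera_params(name): a dict with "fx", "fy", "cx", "cy" (pixels), "distortion" ([k1, k2, p1, p2, k3] as OpenCV has them; the pictures are not rectified), "world_from_camera" (4x4, takes a point from camera to world coordinates). Camera axes: x right, y down, z forward; pixel columns grow to the right and rows downward; lengths in m; the calibration is good to about 2 mm. A picture is of the moment at which its call begins: read the wrist's pose just before it. camera_params takes no time and is no camera call; for the wrist camera it gives the pose at the moment of the call.
- robot.close_job(): hands the job in, once; it reports no verdict.
The state is a dict: "time": time; "joint_positions": joint angles; "qvel": joint speeds; "joint_torque": joint torques, N m; "tool_pos": TCP position; "ee_rot": TCP orientation; "wrist_force": force on the tool from outside, world axes, zero at the start; "wrist_torque": the same for the moment, N m; "width": finger opening in m.
Only numpy, scipy, OpenCV 4.12 (cv2) and the standard library are available. Lean on these libraries where they do the work, as an engineer would, in place of code of your own. Each camera call takes 0.05 s, during which the arm holds its last target.

## Working session

There is one attempt and no reset: what is moved stays moved. The work goes in short steps, Python scripts to look and compute and a shell command to move; the robot and the scene stay as the last step left them, time stands still between calls to the robot, and variables do not carry over. Pictures are saved under pics/ and viewed, and the job is handed in when it is done.

```bash
ls; mkdir -p pics; python3 - <<'E'
from bench import robot
import cv2,numpy as np
print(robot.get_obs())
for n in ["scene","side","wrist"]:
    p=robot.camera_params(n); print(n,{k:np.round(v,4).tolist() for k,v in p.items()})
    im,d=robot.snapshot(n)
    cv2.imwrite(f"pics/{n}0.png",im[:,:,::-1]); np.save(f"{n}0.npy",d)
print(robot.get_obs()["time"])
E
```

```text
pics
{'time': 0.0, 'joint_positions': array([-1.33211659e+00,  8.79394800e-02,  1.37225364e+00, -1.64735063e-05,
        1.68362111e+00, -1.03074976e-01]), 'qvel': array([-0.00272282, -0.00112902, -0.0003632 , -0.00223096, -0.00013857,
        0.0002116 ]), 'joint_torque': array([ 1.42241197e-04, -3.40183318e+01, -3.02423966e+01,  7.16533000e-02,
        3.30092758e-02, -1.68524903e-04]), 'tool_pos': array([ 0.18418184, -0.5175817 ,  0.17591307]), 'ee_rot': array([-3.13938119e+00, -2.12297169e-04,  3.41752646e-01]), 'wrist_force': array([ 0.17285   , -0.01235483, -0.31356022]), 'wrist_torque': array([ 0.03579658, -0.00220801, -0.00282008]), 'width': 0.09383114454802483}
scene {'fx': 449.2122, 'fy': 449.2122, 'cx': 317.6988, 'cy': 243.451, 'distortion': [0.0366, 0.0, 0.0, 0.0, 0.0], 'world_from_camera': [[0.7884, 0.4955, -0.3645, 0.992], [0.6151, -0.6282, 0.4765, -0.5022], [0.0072, -0.5999, -0.8, 0.974], [0.0, 0.0, 0.0, 1.0]]}
side {'fx': 466.7856, 'fy': 466.7856, 'cx': 310.3929, 'cy': 240.1361, 'distortion': [-0.0375, 0.0, 0.0, 0.0, 0.0], 'world_from_camera': [[-0.9994, -0.0274, 0.0203, 0.5579], [-0.0328, 0.6089, -0.7926, 0.9392], [0.0093, -0.7928, -0.6094, 0.7686], [0.0, 0.0, 0.0, 1.0]]}
wrist {'fx': 391.8946, 'fy': 391.8946, 'cx': 319.2289, 'cy': 245.9512, 'distortion': [0.0174, 0.0, 0.0, 0.0, 0.0], 'world_from_camera': [[0.3354, -0.9115, -0.238, 0.2533], [-0.9421, -0.3249, -0.0834, -0.4937], [-0.0013, 0.2522, -0.9677, 0.3838], [0.0, 0.0, 0.0, 1.0]]}
0.15
```

View pics/scene0.png

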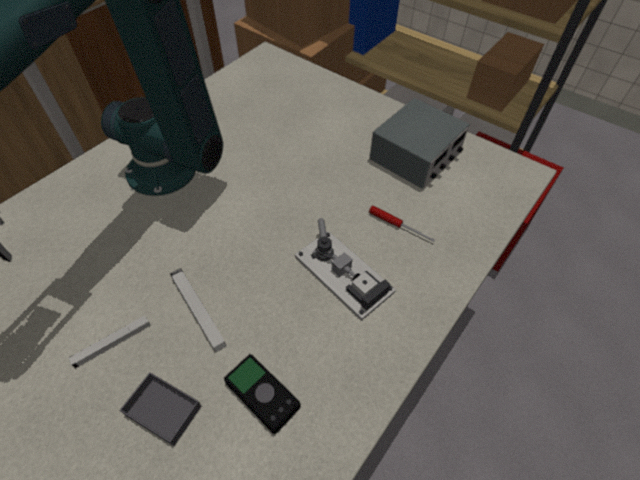

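View pics/side0.png

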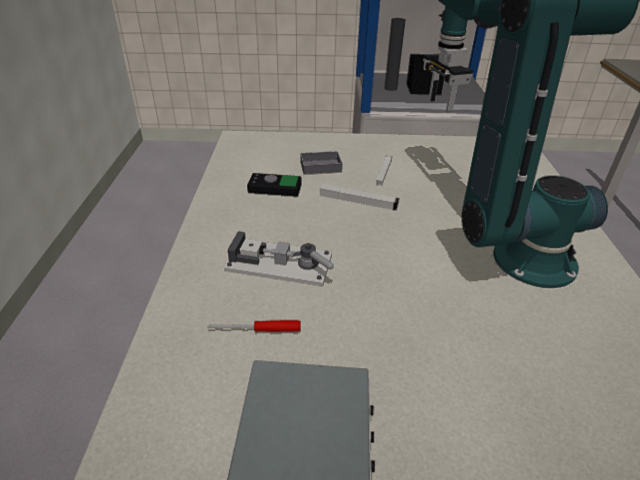

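View pics/wrist0.png

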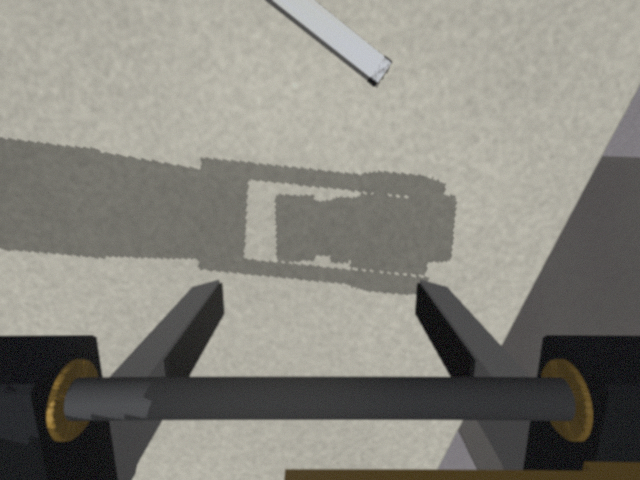

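Scene view: the two bar-like things are at scene (197,310), longer, and at (110,343), shorter and narrower. The longer one fits "the larger". The fixture is at (343,275), with its stub at (321,228). Next I'll enlarge and measure.

```bash
cat > h.py <<'E'
import numpy as np,cv2
from bench import robot
def ray(p,uv):
    K=np.array([[p["fx"],0,p["cx"]],[0,p["fy"],p["cy"]],[0,0,1]]);T=np.array(p["world_from_camera"])
    n=cv2.undistortPoints(np.array(uv,float).reshape(-1,1,2),K,np.array(p["distortion"],float)).reshape(-1,2)
    d=np.c_[n,np.ones(len(n))]@T[:3,:3].T
    return T[:3,3],d
def plane(p,uv,z):
    o,d=ray(p,uv); return o+d*((z-o[2])/d[:,2])[:,None]
def dep(p,uv,D):
    o,d=ray(p,uv); uv=np.array(uv).reshape(-1,2).astype(int)
    return o+d*D[uv[:,1],uv[:,0]][:,None]
def crop(im,x0,y0,x1,y1,f,name):
    cv2.imwrite("pics/"+name,cv2.resize(im[y0:y1,x0:x1],None,fx=f,fy=f,interpolation=cv2.INTER_CUBIC))
def world(p,D):
    v,u=np.mgrid[0:480,0:640]; uv=np.c_[u.ravel(),v.ravel()]
    return dep(p,uv,D).reshape(480,640,3)
E
python3 - <<'E'
from h import *
s=cv2.imread("pics/scene0.png");d=cv2.imread("pics/side0.png")
a=cv2.resize(s[260:360,150:240],None,fx=4,fy=4,interpolation=cv2.INTER_CUBIC)
b=cv2.resize(d[175:220,310:410],None,fx=4,fy=4,interpolation=cv2.INTER_CUBIC)
o=np.zeros((400,760,3),np.uint8);o[:,:360]=a;o[:180,360:]=b;cv2.imwrite("pics/c1.png",o)
a=cv2.resize(s[210:320,290:400],None,fx=3.6,fy=3.6,interpolation=cv2.INTER_CUBIC)
b=cv2.resize(d[225:290,220:340],None,fx=3.3,fy=3.3,interpolation=cv2.INTER_CUBIC)
o=np.zeros((400,800,3),np.uint8);o[:a.shape[0],:a.shape[1]]=a;o[:b.shape[0],400:400+b.shape[1]]=b;cv2.imwrite("pics/c2.png",o)
for n in ["scene","side"]:
    p=robot.camera_params(n);W=world(p,np.load(n+"0.npy"))
    m=(W[...,2]>0.006)&(W[...,2]<0.13)&(W[...,0]>0.15)&(W[...,0]<1.1)&(abs(W[...,1])<0.6)
    m=cv2.morphologyEx(m.astype(np.uint8),cv2.MORPH_OPEN,np.ones((2,2)))
    c,l,st,ce=cv2.connectedComponentsWithStats(m)
    for i in range(1,c):
        if st[i,4]>60:
            P=W[l==i]; print(n,st[i].tolist(),"c",P.mean(0).round(3),"med z",np.median(P[:,2]).round(3),"max",P.max(0).round(3),"min",P.min(0).round(3))
            r=cv2.minAreaRect((P[:,:2]*1000).astype(np.float32));print("   rect",np.round(r[0]),np.round(r[1]),round(r[2],1))
E
```

```text
scene [370, 107, 92, 81, 4784] c [0.594 0.482 0.089] med z 0.108 max [0.992 0.617 0.974] min [ 0.472 -0.502 -0.004]
   rect [712.  42.] [ 248. 1199.] 15.5
scene [203, 153, 21, 22, 129] c [0.196 0.054 0.093] med z 0.11 max [0.992 0.176 0.974] min [ 0.089 -0.502 -0.007]
   rect [ 519. -192.] [  72. 1129.] 53.1
scene [370, 207, 65, 35, 401] c [0.67  0.257 0.02 ] med z 0.019 max [0.992 0.288 0.974] min [ 0.6   -0.502 -0.004]
   rect [876. -79.] [185. 858.] 27.5
scene [296, 219, 100, 101, 4103] c [0.673 0.027 0.032] med z 0.018 max [0.992 0.154 0.974] min [ 0.512 -0.502 -0.004]
   rect [ 811. -121.] [244. 808.] 42.2
scene [171, 270, 56, 81, 1103] c [ 0.459 -0.266  0.031] med z 0.027 max [ 0.992 -0.209  0.974] min [ 0.334 -0.502 -0.005]
   rect [ 667. -348.] [ 46. 717.] 68.4
scene [70, 317, 80, 51, 929] c [ 0.358 -0.443  0.017] med z 0.018 max [ 0.992 -0.35   0.974] min [ 0.323 -0.527 -0.004]
   rect [ 655. -513.] [179. 649.] 76.4
scene [225, 355, 77, 80, 3077] c [ 0.715 -0.321  0.036] med z 0.033 max [ 0.992 -0.27   0.974] min [ 0.628 -0.502 -0.005]
   rect [ 824. -365.] [123. 417.] 67.2

[... 692 characters left out ...]
ax [0.559 0.939 0.769] min [ 0.316 -0.309 -0.002]
   rect [555. 309.] [1237.  240.] 78.7
side [462, 224, 38, 25, 241] c [0.191 0.057 0.105] med z 0.117 max [0.219 0.104 0.132] min [ 0.087 -0.061 -0.003]
   rect [162.  11.] [193.  94.] 64.9
side [225, 233, 110, 53, 3596] c [0.656 0.068 0.032] med z 0.019 max [0.791 0.939 0.769] min [ 0.52  -0.083 -0.003]
   rect [671. 428.] [1012.  269.] 87.6
side [208, 321, 94, 12, 656] c [0.66  0.271 0.021] med z 0.019 max [0.795 0.939 0.769] min [ 0.558  0.237 -0.003]
   rect [583. 569.] [198. 716.] 19.3
side [233, 361, 143, 112, 12123] c [0.571 0.526 0.112] med z 0.111 max [0.676 0.939 0.769] min [ 0.449  0.363 -0.002]
   rect [570. 647.] [581. 219.] 86.8
```

View pics/c1.png

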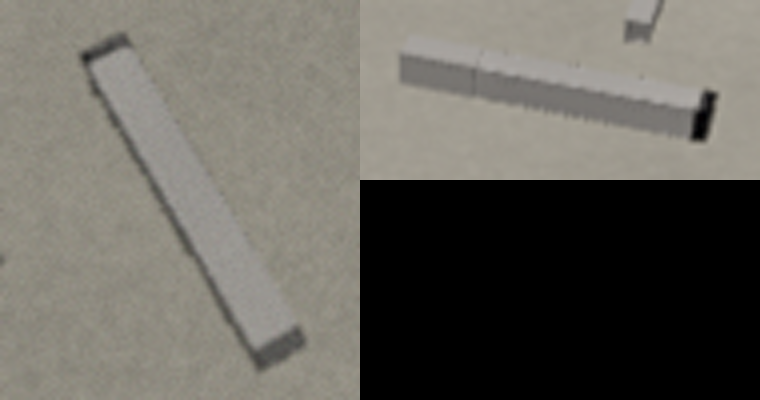

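View pics/c2.png

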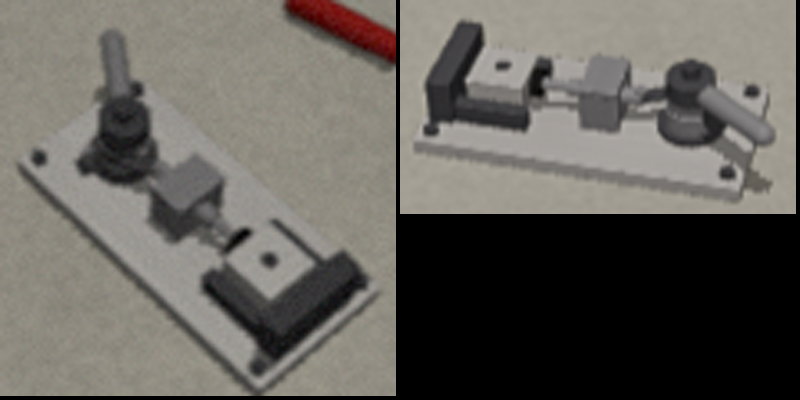

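The crop confirms the longer bar: black closed cap at scene (177,272), near end, and open end at (218,343), with a socket seam near the far end in the side view. Next come precise measurements of the bar and fixture.

```bash
python3 - <<'E'
from h import *
for n,(x0,y0,x1,y1) in {"scene":(165,262,232,356),"side":(312,178,404,215)}.items():
    p=robot.camera_params(n);D=np.load(n+"0.npy");W=world(p,D)
    ok=np.zeros((480,640),bool);ok[y0:y1,x0:x1]=1
    ok&=(D>0)
    for z0,z1 in [(0.02,0.036),(0.012,0.036)]:
        P=W[ok&(W[...,2]>z0)&(W[...,2]<z1)]
        r=cv2.minAreaRect((P[:,:2]*1000).astype(np.float32));print(n,len(P),r, "top z",np.percentile(P[:,2],[50,90]))
        print(cv2.boxPoints(r).round().tolist())
# fixture: by height
for n,(x0,y0,x1,y1) in {"scene":(290,212,400,322),"side":(222,228,338,290)}.items():
    p=robot.camera_params(n);D=np.load(n+"0.npy");W=world(p,D)
    ok=np.zeros((480,640),bool);ok[y0:y1,x0:x1]=1; ok&=D>0
    P=W[ok&(W[...,2]>0.009)&(W[...,2]<0.1)]
    r=cv2.minAreaRect((P[:,:2]*1000).astype(np.float32));print(n,"all",r)
    P=W[ok&(W[...,2]>0.010)&(W[...,2]<0.02)]
    r=cv2.minAreaRect((P[:,:2]*1000).astype(np.float32));print(n,"plate",r)
    P=W[ok&(W[...,2]>0.045)&(W[...,2]<0.1)]
    print("high"); im=np.zeros((120,150),np.uint8)
    q=((P[:,:2]-[0.45,-0.1])*500).astype(int);
    m=(q>=0).all(1)&(q[:,0]<150)&(q[:,1]<120);im[q[m,1],q[m,0]]=np.clip(P[m,2]*3000,0,255)
    cv2.imwrite(f"pics/high_{n}.png",cv2.resize(im[::-1],None,fx=5,fy=5,interpolation=cv2.INTER_NEAREST))
E
```

```text
scene 1073 ((445.6873779296875, -261.3437805175781), (29.173967361450195, 241.42672729492188), 72.6998062133789) top z [0.02749579 0.02968522]
[[326.0, -239.0], [557.0, -311.0], [565.0, -283.0], [335.0, -212.0]]
scene 1093 ((445.68304443359375, -261.3580627441406), (29.199729919433594, 241.42662048339844), 72.69873046875) top z [0.02744751 0.02967072]
[[326.0, -239.0], [557.0, -311.0], [565.0, -283.0], [335.0, -212.0]]
side 588 ((445.2880554199219, -265.96502685546875), (214.65797424316406, 161.2573699951172), 14.456013679504395) top z [0.02773645 0.03021272]
[[321.0, -215.0], [361.0, -371.0], [569.0, -317.0], [529.0, -161.0]]
side 786 ((445.5027160644531, -265.9096984863281), (215.10134887695312, 161.2573699951172), 14.456013679504395) top z [0.02654838 0.02985242]
[[321.0, -215.0], [361.0, -371.0], [570.0, -317.0], [530.0, -161.0]]
scene all ((665.3382568359375, 126.24213409423828), (293.7008972167969, 269.9193115234375), 80.20619201660156)
scene plate ((673.9378662109375, 119.1253662109375), (282.22747802734375, 251.65518188476562), 79.96836853027344)
high
side all ((650.8814697265625, 44.246524810791016), (124.70071411132812, 270.249755859375), 79.7735824584961)
side plate ((660.70458984375, 42.48828125), (124.70906066894531, 250.26609802246094), 79.75988006591797)
high
```

View pics/high_scene.png

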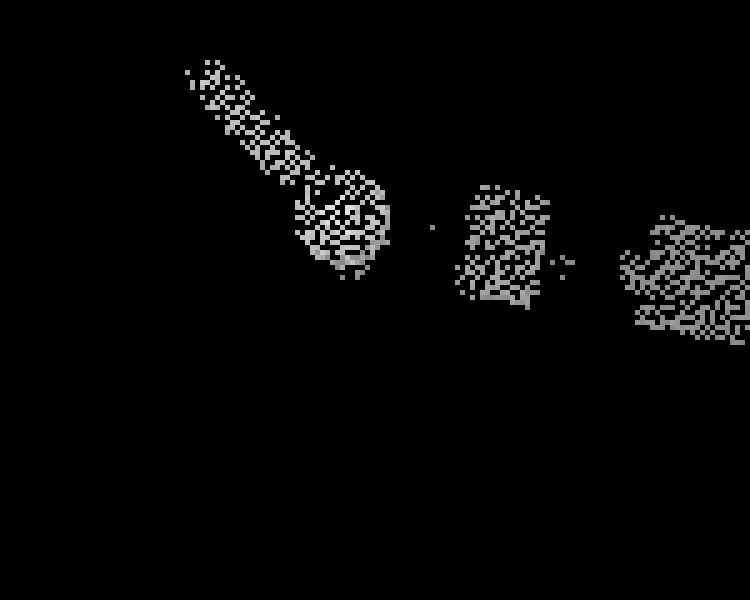

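```bash
python3 -m crank '[[0.226,-0.118,0,0],[0.226,-0.118,0,0],[0.226,-0.118,0,0],[0.226,-0.118,0,0],[0.226,-0.118,0,0],[0.226,-0.118,0,0],[0.226,-0.118,0,0],[0,0,0,-0.119],[0,0,0,-0.119],[0,0,0,-0.119]]' -1; python3 -m crank '[[0,0,0,-0.119],[0,0,0,-0.119],[0,0,0,-0.119],[0,0,0,-0.119],[0,0,0,-0.119],[0,0,0,-0.119],[0,0,0,-0.119],[0,0,0,-0.119],[0,0,0,-0.119],[0,0,0,-0.119]]' -1
```

```text
time: 1.4
tool_pos: [0.4271, -0.2561, 0.1766]
ee_rot: [-3.141, 0.0, 0.909]
wrist_force: [-0.7, 0.4, 0.5]
width: 0.0942
time: 2.65
tool_pos: [0.4269, -0.2563, 0.1766]
ee_rot: [3.141, -0.001, 2.778]
wrist_force: [0.1, 0.3, 0.6]
width: 0.0941
```

```bash
python3 - <<'E'
from h import *
p=robot.camera_params("wrist"); o=robot.get_obs(); im,D=robot.snapshot("wrist")
print(o["tool_pos"],o["ee_rot"],o["joint_positions"].round(2))
cv2.imwrite("pics/w1.png",im[:,:,::-1]); np.save("w1.npy",D)
W=world(p,D)
P=W[(D>0)&(W[...,2]>0.023)&(W[...,2]<0.034)&(abs(W[...,1]+.26)<.07)]
print(len(P)); r=cv2.minAreaRect((P[:,:2]*1000).astype(np.float32));print(r,cv2.boxPoints(r).round().tolist(),np.median(P[:,2]))
E
```

```text
[ 0.42685127 -0.25633536  0.17664726] [ 3.14140946e+00 -7.93544968e-04  2.77801257e+00] [-0.65 -0.03  1.49 -0.    1.68 -1.86]
8200
((513.2129516601562, -278.135009765625), (63.17399215698242, 381.0816345214844), 79.99186706542969) [[320.0, -276.0], [695.0, -342.0], [706.0, -280.0], [331.0, -214.0]] 0.028090155548107593
```

View pics/w1.png

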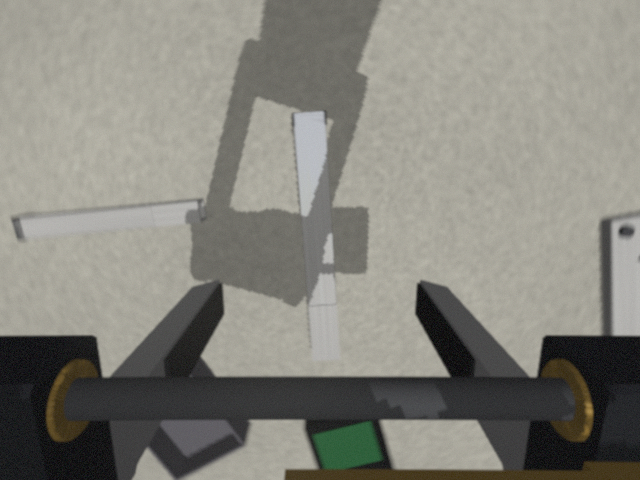

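```bash
python3 - <<'E'
from h import *
p=robot.camera_params("wrist"); im=cv2.imread("pics/w1.png");D=np.load("w1.npy");W=world(p,D)
m=((D>0)&(W[...,2]>0.022)&(W[...,2]<0.036)).astype(np.uint8); m[:,:270]=0;m[:,365:]=0;m[365:]=0
m=cv2.morphologyEx(m,cv2.MORPH_OPEN,np.ones((3,3)))
c,l,st,_=cv2.connectedComponentsWithStats(m);i=1+np.argmax(st[1:,4]);print(st[i])
v,u=np.nonzero(l==i);P=plane(p,np.c_[u,v],0.028)
r=cv2.minAreaRect((P[:,:2]*1000).astype(np.float32));print(r,cv2.boxPoints(r).round().tolist())
P=plane(p,[(293,114),(327,112),(311,361),(340,359)],0.028);print(P.round(4))
a=P[:2].mean(0);b=P[2:].mean(0);d=b-a;print("yaw",np.arctan2(d[1],d[0]),np.linalg.norm(d));
c=(a+b)/2;e=d/np.linalg.norm(d);print("grip",c-.02*e)
E
```

```text
[ 293  110   46  251 7489]
((444.6334228515625, -265.2441711425781), (29.7540225982666, 240.51466369628906), 72.48912811279297) [[325.0, -243.0], [555.0, -316.0], [564.0, -287.0], [334.0, -215.0]]
[[ 0.3274 -0.2435  0.028 ]
 [ 0.3361 -0.2155  0.028 ]
 [ 0.5555 -0.314   0.028 ]
 [ 0.5637 -0.2856  0.028 ]]
yaw -0.2994448019327082 0.23843492491858825
grip [ 0.42655108 -0.25873288  0.028     ]
```

```bash
python3 -m crank '[[0,-0.011,0.12,-0.04],[0,0,0.12,0],[0,0,0.12,0],[0,0,0.12,0],[0,0,0.12,0],[0,0,0.1,0],[0,0,0.07,0],[0,0,0.04,0],[0,0,0.018,0],[0,0,0,0]]' -1; python3 -m crank '[[0,0,0,0],[0,0,0,0],[0,0,0,0],[0,0,0,0],[0,0,0,0],[0,0,0,0],[0,0,0,0],[0,0,0,0],[0,0,0,0],[0,0,0,0]]' 1
```

```text
time: 3.95
tool_pos: [0.4265, -0.2588, 0.0118]
ee_rot: [-3.141, 0.001, 2.834]
wrist_force: [-0.1, -0.8, 0.4]
width: 0.094
time: 5.2
tool_pos: [0.4263, -0.2586, 0.0115]
ee_rot: [-3.141, 0.0, 2.835]
wrist_force: [-0.2, -0.3, 0.3]
width: 0.0006
```

```bash
python3 - <<'E'
from h import *
p=robot.camera_params("wrist"); im,D=robot.snapshot("wrist")
print(robot.get_obs()["width"])
cv2.imwrite("pics/w2.png",im[:,:,::-1])
im,D=robot.snapshot("side"); cv2.imwrite("pics/s2.png",cv2.resize(im[140:260,220:420,::-1],None,fx=4,fy=4))
E
```

```text
0.0006162512685201893
```

View pics/w2.png

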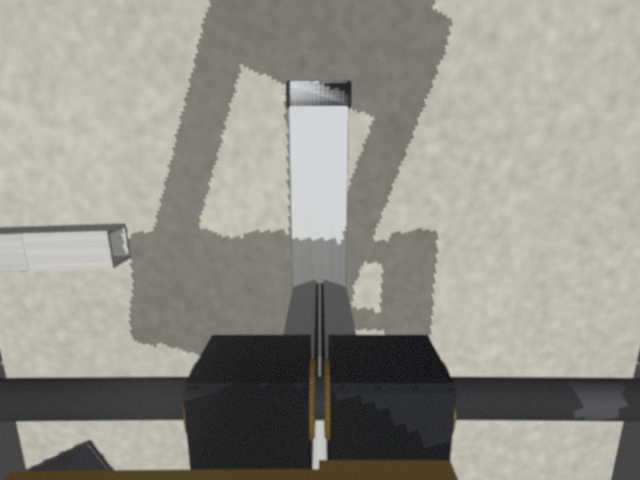

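View pics/s2.png

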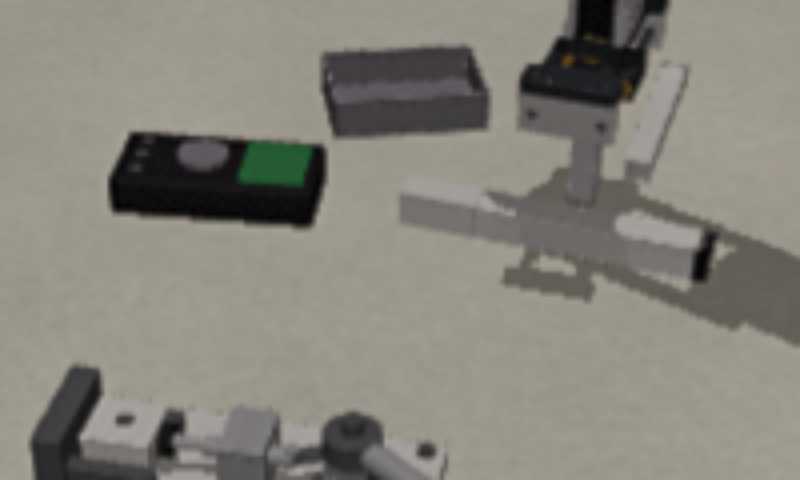

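The fingers are shut, but the wrist view has them ending on top of the bar at (320,283). They closed above it or beside it, so I'll measure the real fingertip height.

```bash
python3 - <<'E'
from h import *
im,D=robot.snapshot("side");p=robot.camera_params("side");W=world(p,D)
# crop coords /4+offset
for cx,cy in [(585,150),(585,170),(583,185),(583,195),(583,202),(583,210),(583,220),(583,235),(540,230),(650,225),(650,260),(570,120)]:
    u,v=int(cx/4+220),int(cy/4+140);print((u,v),W[v,u].round(3))
im,D=robot.snapshot("scene");p=robot.camera_params("scene");W=world(p,D)
cv2.imwrite("pics/sc2.png",cv2.resize(im[200:370,90:270,::-1],None,fx=4,fy=4)[:600]);np.save("sc2.npy",D)
print(robot.get_obs())
E
```

```text
(366, 177) [ 0.429 -0.246  0.093]
(366, 182) [ 0.428 -0.245  0.077]
(365, 186) [ 0.43  -0.243  0.065]
(365, 188) [ 0.429 -0.248  0.055]
(365, 190) [ 0.429 -0.243  0.051]
(365, 192) [ 0.426 -0.267  0.03 ]
(365, 195) [ 0.427 -0.249  0.03 ]
(365, 198) [ 0.427 -0.243  0.024]
(355, 197) [ 0.456 -0.249  0.022]
(382, 196) [ 0.376 -0.249  0.028]
(382, 205) [ 0.376 -0.229  0.009]
(362, 170) [ 0.45  -0.176  0.154]
{'time': 5.4, 'joint_positions': array([-6.58988254e-01,  6.85721366e-02,  1.72798920e+00, -3.91652489e-05,
        1.34499200e+00, -1.92280082e+00]), 'qvel': array([ 4.68694750e-04,  1.19389776e-03, -1.56357355e-03,  7.29551157e-04,
        1.85492575e-03, -1.03794799e-05]), 'joint_torque': array([ 5.36278749e-04, -3.05750477e+01, -2.76306099e+01, -3.98718053e-02,
        6.46084081e-02, -1.69292991e-05]), 'tool_pos': array([ 0.42628152, -0.25857686,  0.01148399]), 'ee_rot': array([-3.14154326e+00,  2.37523736e-05,  2.83461766e+00]), 'wrist_force': array([ 0.72889038, -0.55185882,  1.02409458]), 'wrist_torque': array([-0.01976937, -0.14039553,  0.04425503]), 'width': 0.0007828865216677901}
```

View pics/sc2.png

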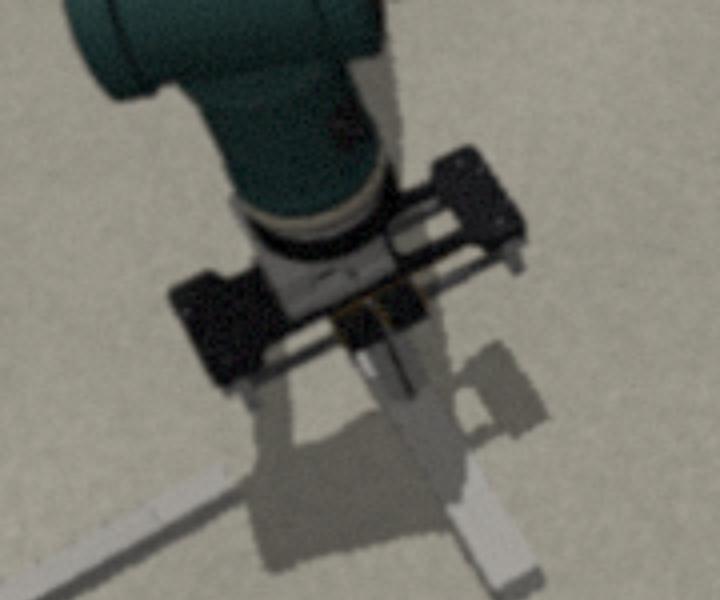

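```bash
python3 - <<'E'
from h import *
p=robot.camera_params("wrist");o=robot.get_obs(); im,D=robot.snapshot("wrist");W=world(p,D)
print("cam",np.array(p["world_from_camera"]).round(3).tolist(),o["tool_pos"])
for u,v in [(150,50),(550,60),(560,200),(320,150),(320,200),(320,230),(312,300),(317,320),(300,330),(250,340),(60,300)]: print((u,v),D[v,u].round(3),W[v,u].round(4))
im,D=robot.snapshot("side");p=robot.camera_params("side");W=world(p,D)
for u,v in [(365,187),(365,189),(366,190),(366,191)]: print(W[v,u].round(3),D[v,u])
crop(im[:,:,::-1],335,130,395,215,7,"s3.png")
E
```

```text
cam [[0.302, 0.923, 0.24, 0.357], [0.953, -0.292, -0.077, -0.237], [-0.001, 0.252, -0.968, 0.219], [0.0, 0.0, 0.0, 1.0]] [ 0.42628152 -0.25857686  0.01148399]
(150, 50) 0.2 [ 0.2875 -0.3047  0.001 ]
(550, 60) 0.202 [ 0.3533 -0.112  -0.0006]
(560, 200) 0.22 [ 4.266e-01 -1.180e-01 -4.000e-04]
(320, 150) 0.185 [ 0.3596 -0.2373  0.0286]
(320, 200) 0.191 [ 0.3822 -0.2444  0.0283]
(320, 230) 0.195 [ 0.3963 -0.2489  0.0289]
(312, 300) 0.164 [ 0.4161 -0.2587  0.0662]
(317, 320) 0.149 [ 0.4181 -0.257   0.0826]
(300, 330) 0.14 [ 0.4158 -0.2626  0.0917]
(250, 340) 0.081 [ 0.3899 -0.2622  0.1456]
(60, 300) 0.235 [ 3.963e-01 -4.109e-01  4.000e-04]
[ 0.43  -0.243  0.061] 1.3659678
[ 0.429 -0.251  0.05 ] 1.3788376
[ 0.426 -0.243  0.051] 1.3717738
[ 0.425 -0.248  0.045] 1.3795825
```

View pics/s3.png

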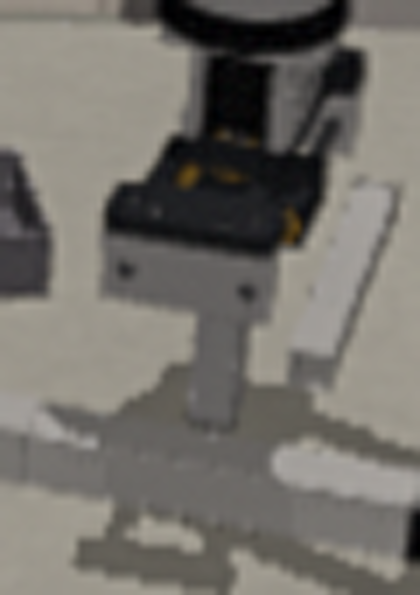

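The depth agrees from the side and wrist cameras: the fingertips really sit at about z = 0.045. The reported TCP implies 0.0035, so the true fingertips are some 41 mm short of the stated frame. I'll pin this down.

```bash
python3 - <<'E'
from h import *
im,D=robot.snapshot("side");p=robot.camera_params("side")
o,d=ray(p,[(365,190.5),(365,191.2),(365,192)])
for y in (-.262,-.2586,-.25,-.245): print(y,(o+d*((y-o[1])/d[:,1])[:,None]).round(4)[:,2])
p=robot.camera_params("wrist");im,D=robot.snapshot("wrist");W=world(p,D)
print(W[276:300:2,322].round(4).tolist()); print(W[276:300:2,312].round(4).tolist())
E
```

```text
-0.262 [0.0379 0.0355 0.0327]
-0.2586 [0.04   0.0376 0.0348]
-0.25 [0.0452 0.0428 0.04  ]
-0.245 [0.0483 0.0459 0.0431]
[[0.4198, -0.2553, 0.0283], [0.4209, -0.2556, 0.0282], [0.4217, -0.2559, 0.0287], [0.419, -0.2551, 0.0395], [0.4188, -0.255, 0.0428], [0.4192, -0.2552, 0.0446], [0.4187, -0.255, 0.0487], [0.4188, -0.2551, 0.051], [0.4188, -0.2551, 0.0533], [0.419, -0.2552, 0.0551], [0.419, -0.2552, 0.0576], [0.4186, -0.2551, 0.0609]]
[[0.4184, -0.2602, 0.0278], [0.4194, -0.2605, 0.0281], [0.4161, -0.2592, 0.041], [0.4158, -0.259, 0.0448], [0.4162, -0.2591, 0.0463], [0.416, -0.259, 0.0496], [0.4158, -0.2589, 0.0527], [0.4162, -0.259, 0.0543], [0.4158, -0.2588, 0.0578], [0.4161, -0.2589, 0.0594], [0.4162, -0.2588, 0.0616], [0.4159, -0.2587, 0.0645]]
```

The wrist view puts the fingertips at z ≈ 0.038, so they lie 27 mm behind the reported TCP. xy is right. I'll work with fingertip z = tool z + 0.027: open, and go lower.

```bash
python3 -m crank '[[0,0,0,0],[0,0,0,0],[0,0,0,0],[0,0,0,0],[0,0,0,0],[0,0,0.04,0],[0,0,0.04,0],[0,0,0.04,0],[0,0,0.02,0],[0,0,0,0]]' -1; python3 - <<'E'
from h import *
p=robot.camera_params("wrist");im,D=robot.snapshot("wrist");cv2.imwrite("pics/w4.png",im[:,:,::-1]);np.save("w4.npy",D)
im,D=robot.snapshot("side");crop(im[:,:,::-1],335,130,395,215,7,"s4.png")
E
```

```text
time: 6.85
tool_pos: [0.4259, -0.2583, -0.0171]
ee_rot: [3.141, -0.001, 2.835]
wrist_force: [-0.1, 0.5, -0.0]
width: 0.0934
```

View pics/w4.png

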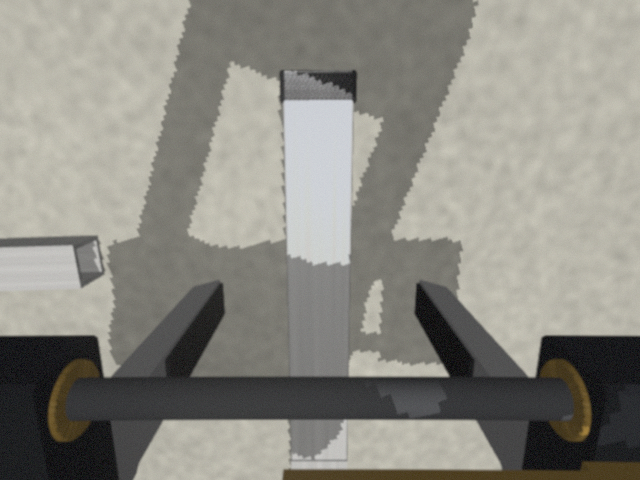

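View pics/s4.png

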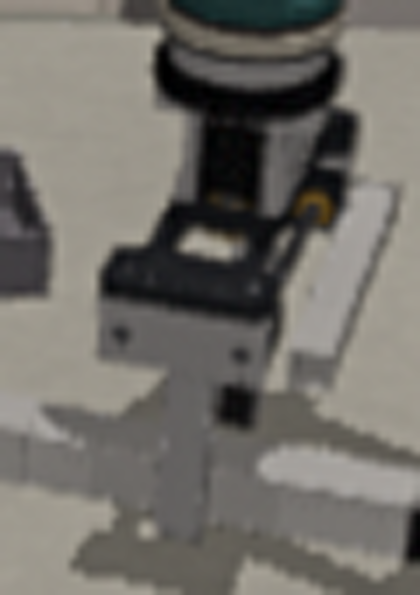

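The fingers straddle the bar (wrist view: bar between x=288 and 350, fingertips at 222 and 418). Down 6 mm more, then close.

```bash
python3 -m crank '[[0,0,0.01,0],[0,0,0.01,0],[0,0,0.01,0],[0,0,0,0],[0,0,0,0],[0,0,0,0],[0,0,0,0],[0,0,0,0],[0,0,0,0],[0,0,0,0]]' -1;  python3 -m crank '[[0,0,0,0],[0,0,0,0],[0,0,0,0],[0,0,0,0],[0,0,0,0],[0,0,0,0],[0,0,0,0],[0,0,0,0],[0,0,0,0],[0,0,0,0]]' 1
```

```text
time: 8.2
tool_pos: [0.4263, -0.2586, -0.0225]
ee_rot: [-3.141, 0.0, 2.835]
wrist_force: [-0.3, 0.2, -0.0]
width: 0.0938
time: 9.45
tool_pos: [0.4263, -0.2586, -0.0225]
ee_rot: [-3.141, 0.0, 2.835]
wrist_force: [-0.2, 0.2, -0.0]
width: 0.0277
```

Gripped: the width is 27.7 mm, so bar centre = tool z + 0.0365. Before lifting, I'll fit the stub cylinder from both views.

```bash
python3 - <<'E'
from h import *
from scipy.optimize import least_squares
hub=np.array([.587,.053]);A=[]
for n,(x0,y0,x1,y1) in {"scene":(312,212,336,262),"side":(296,236,338,280)}.items():
    p=robot.camera_params(n);D=np.load(n+"0.npy");W=world(p,D)
    ok=np.zeros((480,640),bool);ok[y0:y1,x0:x1]=1
    P=W[ok&(D>0)&(W[...,2]>.04)&(W[...,2]<.085)]
    r=np.linalg.norm(P[:,:2]-hub,axis=1)
    S=P[(r>.025)&(r<.1)&(P[:,0]<.58)&(P[:,1]>.06)]
    H=P[(r<.024)]
    def f(q,S=S):
        th,off,z=q;dv=np.array([np.cos(th),np.sin(th)]);nn=np.array([-dv[1],dv[0]])
        return np.hypot((S[:,:2]-hub)@nn-off,S[:,2]-z)-.009
    s=least_squares(f,[2.35,0,.055],loss="soft_l1",f_scale=.002)
    s2=least_squares(lambda q:f([q[0],q[1],.055]),[2.35,0],loss="soft_l1",f_scale=.002)
    th,off=s2.x;dv=np.array([np.cos(th),np.sin(th)]);t=(S[:,:2]-hub)@dv
    print(n,len(S),s.x,s2.x,"rms",np.sqrt(np.mean(f(s.x)**2)),"t max",np.sort(t)[-5:].round(4),"endpt",(hub+dv*np.percentile(t,99)+off*np.array([-dv[1],dv[0]])).round(4))
    tp=P[(P[:,2]>.0675)&(r<.02)];print("pin top",len(tp),tp.mean(0),"hub", H[H[:,2]>.058].mean(0))
    A.append(S)
S=np.vstack(A);s=least_squares(lambda q:f(q,S),[2.35,0,.055],loss="soft_l1",f_scale=.002);print("both",s.x)
# plate edges
for n,(x0,y0,x1,y1) in {"side":(222,228,338,290),"scene":(290,212,400,322)}.items():
    p=robot.camera_params(n);D=np.load(n+"0.npy");W=world(p,D)
    ok=np.zeros((480,640),bool);ok[y0:y1,x0:x1]=1
    m=(ok&(D>0)&(W[...,2]>.010)&(W[...,2]<.02)&(W[...,0]<.9)&(W[...,1]<.12)).astype(np.uint8)
    m=cv2.morphologyEx(m,cv2.MORPH_OPEN,np.ones((3,3)))>0
    r=cv2.minAreaRect((W[m][:,:2]*1000).astype(np.float32));b=cv2.boxPoints(r);print(n,r,b.round(1).tolist())
E
```

```text
scene 120 [ 2.34339532e+00 -5.75945636e-04  5.51143188e-02] [ 2.34300171e+00 -5.37750605e-04] rms 0.001273319020564922 t max [0.0794 0.0803 0.0807 0.0812 0.0847] endpt [0.5308 0.1115]
pin top 27 [0.58753925 0.05229778 0.07295384] hub [0.588118   0.05136305 0.06507945]
side 185 [ 2.39112402 -0.00265274  0.05547529] [ 2.38998108 -0.00269972] rms 0.00203949918784234 t max [0.0847 0.0852 0.0853 0.0854 0.0858] endpt [0.5265 0.1132]
pin top 34 [0.58603262 0.05580106 0.07242772] hub [0.58605634 0.05962121 0.06575054]
both [ 2.37624249e+00 -2.02828025e-03  5.52711764e-02]
side ((656.5440673828125, 43.239891052246094), (124.70906066894531, 241.81033325195312), 79.75988006591797) [[526.5, 3.4000000953674316], [764.4000244140625, -39.599998474121094], [786.5999755859375, 83.0999984741211], [548.5999755859375, 126.0999984741211]]
scene ((660.2689208984375, 39.89532470703125), (122.39595031738281, 252.12803649902344), 79.32963562011719) [[525.0999755859375, 3.0999999046325684], [772.7999877929688, -43.599998474121094], [795.5, 76.69999694824219], [547.7000122070312, 123.4000015258789]]
```

```bash
python3 -m crank '[[0,0,-0.1,0],[0,0,-0.11,0],[0,0,-0.11,0],[0,0,-0.11,0],[0,0,-0.1,0],[0,0,0,0],[0,0,0,0],[0,0,0,0],[0,0,0,0],[0,0,0,0]]'
```

```text
time: 10.7
tool_pos: [0.4261, -0.2584, 0.083]
ee_rot: [3.141, -0.001, 2.835]
wrist_force: [0.3, -0.4, -2.8]
width: 0.0279
```

```bash
python3 -m crank '[[0.05,0.13,0,0],[0.1,0.26,0,0],[0.1,0.26,0,0.04],[0.1,0.26,0,0],[0.1,0.26,0,0],[0.1,0.26,0,0],[0.1,0.26,0,0],[0.1,0.26,0,0],[0.1,0.26,0,0],[0.05,0.13,0,0]]';  python3 -m crank '[[0,0,0,0.065],[0,0,0,0.066],[0,0,0,0.066],[0,0,0,0.066],[0,0,0,0],[0,0,0,0],[0,0,0,0],[0,0,0,0],[0,0,0,0],[0,0,0,0]]'
```

```text
time: 11.95
tool_pos: [0.4184, 0.2454, 0.0835]
ee_rot: [3.141, -0.0, 2.775]
wrist_force: [-0.1, -1.1, -2.9]
width: 0.0278
time: 13.2
tool_pos: [0.4188, 0.2426, 0.0834]
ee_rot: [-3.142, 0.0, 2.359]
wrist_force: [-0.2, -0.1, -3.5]
width: 0.0278
```

```bash
python3 -m crank '[[0.025,-0.0385,0,0],[0.025,-0.0385,0,0],[0,0,0.06,0],[0,0,0.1,0],[0,0,0.1,0],[0,0,0.065,0],[0,0,0,0],[0,0,0,0],[0,0,0,0],[0,0,0,0]]'; python3 - <<'E'
from h import *
for n in ["scene","side"]:
    im,D=robot.snapshot(n);np.save(n+"5.npy",D);cv2.imwrite(f"pics/{n}5.png",im[:,:,::-1])
    if n=="scene": crop(im[:,:,::-1],220,150,400,300,4,"sc5c.png")
    else: crop(im[:,:,::-1],220,220,420,340,4,"si5c.png")
E
```

```text
time: 14.45
tool_pos: [0.4014, 0.239, 0.0192]
ee_rot: [3.14, 0.001, 2.359]
wrist_force: [-0.1, 0.1, -2.4]
width: 0.0274
```

View pics/sc5c.png

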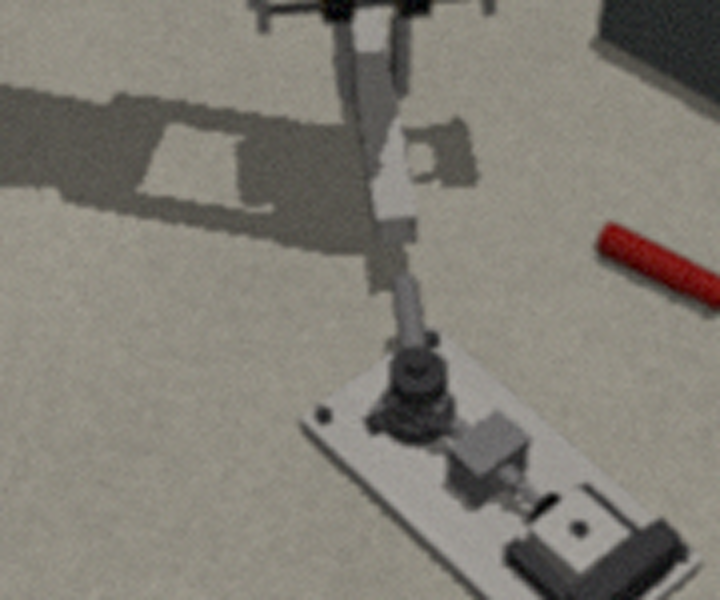

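View pics/si5c.png

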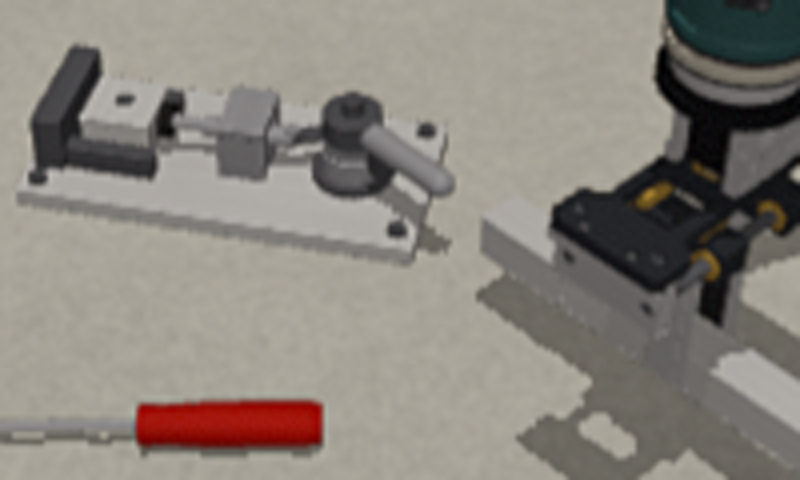

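The scene view has the mouth at crop (395,228), facing the stub end at (403,285). The side view shows the same at (485,225) and (443,185). I'll measure the relative alignment per camera, which cancels the calibration error.

```bash
python3 - <<'E'
from h import *
from scipy.optimize import least_squares
piv=np.array([.5868,.0543]);th=2.36
R=np.array([[np.cos(th),np.sin(th)],[np.sin(th),-np.cos(th)]]) # rows: tool x, tool y
for n in ["scene","side"]:
    p=robot.camera_params(n);D=np.load(n+"5.npy");W=world(p,D)
    L=(W[...,:2]-piv)@R.T; z=W[...,2]
    ok=(D>0)
    top=ok&(L[...,0]>.10)&(L[...,0]<.245)&(abs(L[...,1])<.03)&(z>.06)&(z<.08)
    a=L[top];zz=z[top]
    print(n,"bar top n",len(a),"z med",np.median(zz),"x min",np.percentile(a[:,0],[0,1,3]).round(4))
    for x0 in np.arange(.12,.24,.02):
        s=(a[:,0]>x0)&(a[:,0]<x0+.02)
        if s.sum()>15: print("  x",x0.round(2),"y lo/hi",np.percentile(a[s,1],[3,97]).round(4),"z",np.median(zz[s]).round(4),s.sum())
    st=ok&(L[...,0]>.03)&(L[...,0]<.09)&(abs(L[...,1])<.018)&(z>.045)&(z<.075)
    b=L[st];bz=z[st]
    f=lambda q:np.hypot(b[:,1]-q[0]-q[1]*(b[:,0]-.055),bz-q[2])-.009
    s=least_squares(f,[0,0,.055],loss="soft_l1",f_scale=.0015);print(" stub y at .055, slope, z",s.x.round(4),len(b),"xmax",np.percentile(b[:,0],[97,99,100]).round(4))
E
```

```text
scene bar top n 339 z med 0.06950144378295708 x min [0.1223 0.1231 0.1247]
  x 0.12 y lo/hi [-0.0119  0.0148] z 0.0691 58
  x 0.14 y lo/hi [-0.0122  0.015 ] z 0.069 58
  x 0.16 y lo/hi [-0.0112  0.0145] z 0.0703 56
  x 0.18 y lo/hi [-0.0114  0.0144] z 0.0693 52
  x 0.2 y lo/hi [-0.012   0.0147] z 0.07 52
  x 0.22 y lo/hi [-0.0121  0.0142] z 0.0699 52
 stub y at .055, slope, z [0.0008 0.0333 0.0553] 100 xmax [0.0799 0.0802 0.0825]
side bar top n 278 z med 0.06871612078626171 x min [0.1219 0.1229 0.1248]
  x 0.12 y lo/hi [-0.0116  0.0167] z 0.0697 78
  x 0.14 y lo/hi [-0.0109  0.0172] z 0.0697 90
  x 0.16 y lo/hi [0.0036 0.0183] z 0.0684 48
  x 0.18 y lo/hi [0.0141 0.0168] z 0.0638 17
  x 0.2 y lo/hi [0.0147 0.0183] z 0.0648 20
  x 0.22 y lo/hi [0.0136 0.0166] z 0.0632 21
 stub y at .055, slope, z [ 0.     -0.0175  0.0559] 157 xmax [0.0838 0.0847 0.0856]
```

```bash
python3 -m crank '[[-0.03,-0.005,0,0],[-0.03,0,0,0],[-0.03,0,0,0],[-0.03,0,0,0],[-0.03,0,0,0],[-0.03,0,0,0],[-0.03,0,0,0],[-0.03,0,0,0],[-0.03,0,0,0],[0,0,0,0]]'; python3 -c "
from bench import robot
o=robot.get_obs();print(o['wrist_force'],o['wrist_torque'])"
```

```text
time: 15.8
tool_pos: [0.4388, 0.1996, 0.0185]
ee_rot: [3.142, 0.0, 2.358]
wrist_force: [1.0, 0.7, -2.7]
width: 0.0279
[ 1.0087104   0.65919368 -2.69305051] [ 0.08405519 -0.05473323  0.03206126]
```

```bash
python3 -m crank '[[-0.025,0,0,0],[-0.025,0,0,0],[-0.025,0,0,0],[-0.025,0,0,0],[-0.025,0,0,0],[-0.025,0,0,0],[-0.02,0,0,0],[-0.015,0,0,0],[0,0,0,0],[0,0,0,0]]'; python3 -c "
from bench import robot
o=robot.get_obs();print(o['wrist_force'],o['wrist_torque'])"
```

```text
time: 17.05
tool_pos: [0.4646, 0.1739, 0.0184]
ee_rot: [-3.141, -0.0, 2.359]
wrist_force: [0.0, 0.6, -2.4]
width: 0.028
[ 0.01944061  0.58992709 -2.41995731] [ 0.02437772 -0.07694031 -0.00893444]
```

```bash
python3 -m crank '[[-0.007,0,0,0],[-0.007,0,0,0],[-0.007,0,0,0],[-0.005,0,0,0],[0,0,0,0],[0,0,0,0],[0,0,0,0],[0,0,0,0],[0,0,0,0],[0,0,0,0]]'; python3 -c "
from bench import robot
o=robot.get_obs();print(o['wrist_force'],o['wrist_torque'])"
```

```text
time: 18.3
tool_pos: [0.4684, 0.1702, 0.0184]
ee_rot: [-3.142, 0.0, 2.359]
wrist_force: [0.9, -0.2, -3.2]
width: 0.0276
[ 0.85382703 -0.18259357 -3.16515784] [ 0.0556567  -0.07058478 -0.00997642]
```

```bash
python3 -m crank '[[-0.005,0,0,0],[-0.005,0,0,0],[-0.005,0,0,0],[0,0,0,0],[0,0,0,0],[0,0,0,0],[0,0,0,0],[0,0,0,0],[0,0,0,0],[0,0,0,0]]'; python3 -c "
from bench import robot
o=robot.get_obs();print(o['wrist_force'],o['wrist_torque'])"
```

```text
time: 19.55
tool_pos: [0.4703, 0.1682, 0.0184]
ee_rot: [-3.141, -0.0, 2.359]
wrist_force: [-2.7, 2.3, -2.2]
width: 0.0276
[-2.70069345  2.34773426 -2.21782986] [ 0.43910775  0.19490829 -0.05174468]
```

The stub's end is at the socket floor: about 3.5 N pushing back, after 99 mm of travel where 97 was expected. Starting the swing about the pivot.

```bash
python3 -m crank '[[0,-0.033,0,-0.0255],[0,-0.033,0,-0.0255],[-0.001,-0.033,0,-0.0255],[-0.001,-0.033,0,-0.0255],[-0.001,-0.033,0,-0.0255],[-0.001,-0.033,0,-0.0255],[-0.001,-0.033,0,-0.0255],[-0.001,-0.033,0,-0.0255],[-0.001,-0.033,0,-0.0255],[0,0,0,0]]'; cat > st.py <<'E'
from bench import robot
import numpy as np
o=robot.get_obs();f=o['wrist_force'];y=o['ee_rot'][2];r=o['tool_pos'][:2]-[.5868,.0543]
print("F tool x,y:",(f[0]*np.cos(y)+f[1]*np.sin(y)).round(2),(f[0]*np.sin(y)-f[1]*np.cos(y)).round(2),"fz",f[2].round(2),"tq",o['wrist_torque'].round(2),"r",np.hypot(*r).round(4),"ang",(np.arctan2(r[1],r[0])%(2*np.pi)).round(3),"yaw",(y%(2*np.pi)).round(3),"w",o['width'].round(4),o['time'],"j6",o['joint_positions'][5].round(2))
E
python3 st.py
```

```text
time: 20.8
tool_pos: [0.4379, 0.1216, 0.0187]
ee_rot: [3.136, -0.0, 2.721]
wrist_force: [0.9, 8.1, -3.1]
width: 0.0277Traceback (most recent call last):
  File "st.py", line 4, in <module>
    print("F tool x,y:",(f[0]*np.cos(y)+f[1]*np.sin(y)).round(2),(f[0]*np.sin(y)-f[1]*np.cos(y)).round(2),"fz",f[2].round(2),"tq",o['wrist_torque'].round(2),"r",np.hypot(*r).round(4),"ang",(np.arctan2(r[1],r[0])%(2*np.pi)).round(3),"yaw",(y%(2*np.pi)).round(3),"w",o['width'].round(4),o['time'],"j6",o['joint_positions'][5].round(2))
                                                                                                                                                                                                                                                                         ^^^^^^^^^^^^^^^^
AttributeError: 'float' object has no attribute 'round'
```

```bash
sed -i "s/o\['width'\].round(4)/round(o['width'],4)/" st.py; python3 st.py
```

```text
F tool x,y: 2.47 7.75 fz -3.15 tq [ 1.54 -0.13  0.5 ] r 0.1634 ang 2.717 yaw 2.721 w 0.0277 20.8 j6 -1.01
```

```bash
python3 -m crank '[[-0.001,-0.033,0,-0.0255],[-0.001,-0.033,0,-0.0255],[-0.001,-0.033,0,-0.0255],[-0.001,-0.033,0,-0.0255],[-0.001,-0.033,0,-0.0255],[-0.001,-0.033,0,-0.0255],[-0.001,-0.033,0,-0.0255],[-0.001,-0.033,0,-0.0255],[-0.001,-0.033,0,-0.0255],[0,0,0,0]]'; python3 st.py
```

```text
time: 22.05
tool_pos: [0.4228, 0.0649, 0.0184]
ee_rot: [3.135, -0.002, 3.081]
wrist_force: [-3.0, 10.1, -2.7]
width: 0.0277
F tool x,y: 3.61 9.87 fz -2.65 tq [1.92 0.39 0.53] r 0.1644 ang 3.077 yaw 3.081 w 0.0277 22.05 j6 -1.5
```

```bash
python3 -m crank '[[-0.001,-0.033,0,-0.0255],[-0.001,-0.033,0,-0.0255],[-0.001,-0.033,0,-0.0255],[-0.001,-0.033,0,-0.0255],[-0.001,-0.033,0,-0.0255],[-0.001,-0.033,0,-0.0255],[-0.001,-0.033,0,-0.0255],[-0.001,-0.033,0,-0.0255],[-0.001,-0.033,0,-0.0255],[0,0,0,0]]'; python3 st.py
```

```text
time: 23.3
tool_pos: [0.429, 0.0049, 0.018]
ee_rot: [3.137, -0.003, -2.841]
wrist_force: [-5.2, 7.0, 0.0]
width: 0.0281
F tool x,y: 2.89 8.2 fz 0.03 tq [1.41 0.7  0.69] r 0.1653 ang 3.445 yaw 3.442 w 0.0281 23.3 j6 -2.0
```

```bash
python3 -m crank '[[-0.002,-0.025,0,-0.019],[-0.002,-0.025,0,-0.019],[-0.002,-0.025,0,-0.019],[-0.002,-0.025,0,-0.019],[-0.002,-0.025,0,-0.019],[0,0,0,0],[0,0,0,0],[0,0,0,0],[0,0,0,0],[0,0,0,0]]'; python3 st.py
```

```text
time: 24.55
tool_pos: [0.4392, -0.0212, 0.0179]
ee_rot: [-3.141, -0.007, -2.694]
wrist_force: [-6.8, -2.7, -0.4]
width: 0.0277
F tool x,y: 7.33 0.55 fz -0.41 tq [-0.24  0.92  0.12] r 0.1658 ang 3.615 yaw 3.59 w 0.0277 24.55 j6 -2.19
```

```bash
python3 -m crank '[[0.003,-0.012,0,-0.0095],[0.003,-0.012,0,-0.0095],[0.002,-0.012,0,-0.0095],[0,-0.012,0,-0.0095],[0,0,0,0],[0,0,0,0],[0,0,0,0],[0,0,0,0],[0,0,0,0],[0,0,0,0]]'; python3 st.py; python3 - <<'E'
from h import *
im,D=robot.snapshot("scene"); crop(im[:,:,::-1],230,170,400,310,4,"sc6.png")
E
```

```text
time: 25.8
tool_pos: [0.4442, -0.03, 0.0181]
ee_rot: [-3.14, -0.002, -2.634]
wrist_force: [-4.1, -3.3, -3.7]
width: 0.028
F tool x,y: 5.23 -0.89 fz -3.7 tq [-0.73  0.77  0.04] r 0.1657 ang 3.675 yaw 3.649 w 0.028 25.8 j6 -2.27
```

View pics/sc6.png

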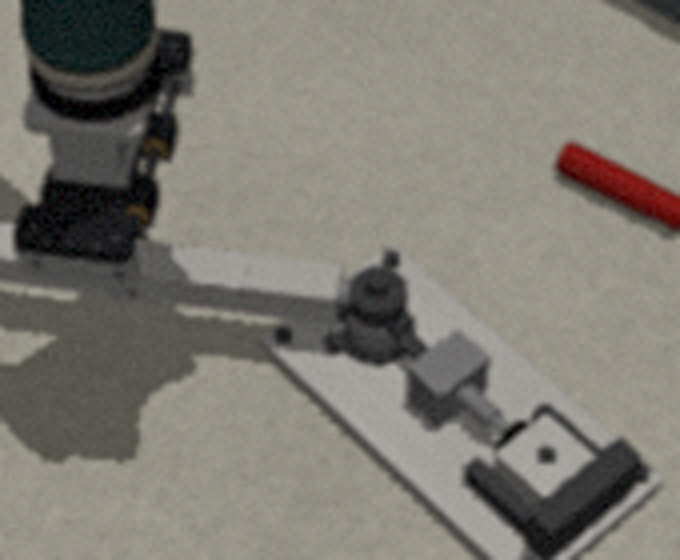

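The scene crop shows the bar over the stub to the hub at (340,295) and the plunger extended against the block at (515,435). The lever now pulls onward lightly (Fy < 0). I'll continue in small steps to the stop.

```bash
python3 -m crank '[[0.001,-0.012,0,-0.0095],[0.001,-0.012,0,-0.0095],[0,-0.012,0,-0.0095],[0,-0.012,0,-0.0095],[0,0,0,0],[0,0,0,0],[0,0,0,0],[0,0,0,0]
,[0,0,0,0],[0,0,0,0]]'; python3 st.py
```

```text
time: 27.1
tool_pos: [0.4507, -0.0395, 0.0188]
ee_rot: [-3.136, 0.0, -2.575]
wrist_force: [-1.0, -7.6, -4.7]
width: 0.028
F tool x,y: 4.93 -5.9 fz -4.72 tq [-1.32  0.15 -0.21] r 0.1653 ang 3.745 yaw 3.708 w 0.028 27.1 j6 -2.35
```

```bash
python3 -m crank '[[0.001,-0.012,0,-0.0095],[0.001,-0.012,0,-0.0095],[0,-0.012,0,-0.0095],[0,-0.012,0,-0.0095],[0,0,0,0],[0,0,0,0],[0,0,0,0],[0,0,0,0]
,[0,0,0,0],[0,0,0,0]]'; python3 st.py
```

```text
time: 28.35
tool_pos: [0.4566, -0.0476, 0.0189]
ee_rot: [-3.136, 0.002, -2.515]
wrist_force: [1.5, -6.5, -5.7]
width: 0.0278
F tool x,y: 2.58 -6.13 fz -5.69 tq [-1.19 -0.16 -0.13] r 0.1653 ang 3.805 yaw 3.768 w 0.0278 28.35 j6 -2.42
```

```bash
python3 -m crank '[[0.001,-0.012,0,-0.0095],[0.001,-0.012,0,-0.0095],[0,-0.012,0,-0.0095],[0,-0.012,0,-0.0095],[0,0,0,0],[0,0,0,0],[0,0,0,0],[0,0,0,0]
,[0,0,0,0],[0,0,0,0]]'; python3 st.py; python3 - <<'E'
from h import *
for n in ["scene","side"]:
    im,D=robot.snapshot(n);np.save(n+"7.npy",D);cv2.imwrite(f"pics/{n}7.png",im[:,:,::-1])
crop(im[:,:,::-1],220,180,420,290,4,"si7c.png")
E
```

```text
time: 29.6
tool_pos: [0.4597, -0.0533, 0.0185]
ee_rot: [-3.142, 0.0, -2.455]
wrist_force: [-0.4, 0.6, -2.7]
width: 0.028
F tool x,y: -0.08 0.69 fz -2.66 tq [ 0.11 -0.07  0.02] r 0.1665 ang 3.844 yaw 3.828 w 0.028 29.6 j6 -2.5
```

View pics/si7c.png

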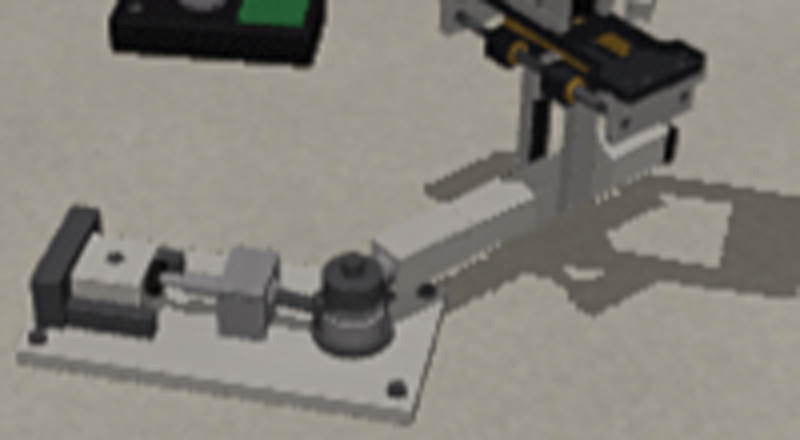

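View pics/scene7.png

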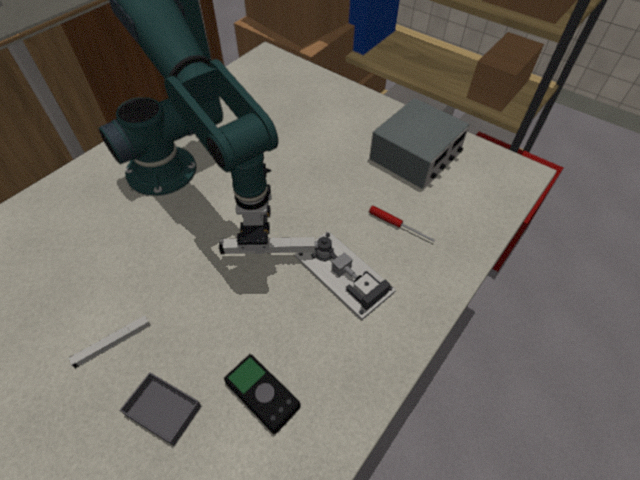

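The force has vanished: the lever has reached its stop and the bar floats in its play. Now I'll press on in small steps while watching Fy.

```bash
python3 -m crank '[[0,-0.006,0,-0.002],[0,-0.006,0,-0.002],[0,0,0,0],[0,0,0,0],[0,0,0,0],[0,0,0,0],[0,0,0,0],[0,0,0,0],[0,0,0,0],[0,0,0,0]]'; python3 st.py
```

```text
time: 30.95
tool_pos: [0.4613, -0.0552, 0.0185]
ee_rot: [-3.141, -0.0, -2.449]
wrist_force: [1.3, 0.2, -3.1]
width: 0.0277
F tool x,y: -1.15 -0.67 fz -3.09 tq [ 0.06 -0.04 -0.  ] r 0.1666 ang 3.859 yaw 3.834 w 0.0277 30.95 j6 -2.5
```

```bash
python3 -m crank '[[0,-0.006,0,-0.002],[0,-0.006,0,-0.002],[0,0,0,0],[0,0,0,0],[0,0,0,0],[0,0,0,0],[0,0,0,0],[0,0,0,0],[0,0,0,0],[0,0,0,0]]'; python3 st.py
```

```text
time: 32.2
tool_pos: [0.4628, -0.057, 0.0185]
ee_rot: [3.141, 0.0, -2.442]
wrist_force: [-0.5, 3.2, -2.5]
width: 0.0281
F tool x,y: -1.66 2.8 fz -2.46 tq [0.62 0.   0.33] r 0.1666 ang 3.873 yaw 3.841 w 0.0281 32.2 j6 -2.51
```

```bash
python3 -m crank '[[0,-0.005,0,-0.001],[0,0,0,0],[0,0,0,0],[0,-0.004,0,-0.001],[0,0,0,0],[0,0,0,0],[0,0,0,0],[0,0,0,0],[0,0,0,0],[0,0,0,0]]'; python3 st.py
```

```text
time: 33.45
tool_pos: [0.4638, -0.058, 0.0184]
ee_rot: [3.141, 0.0, -2.439]
wrist_force: [-0.8, 4.6, -2.8]
width: 0.0278
F tool x,y: -2.4 4.04 fz -2.82 tq [1.04 0.1  0.61] r 0.1665 ang 3.882 yaw 3.844 w 0.0278 33.45 j6 -2.52
```

Torque analysis (tz 0.61 with Fy 4) says the contact is at the bar's mouth, so its yaw lags the stub. I'll turn the tool slightly forward, keeping joint 6 within its range, and press again.

```bash
python3 -m crank '[[0,0,0,-0.009],[0,-0.005,0,-0.009],[0,-0.005,0,0],[0,0,0,0],[0,0,0,0],[0,0,0,0],[0,0,0,0],[0,0,0,0],[0,0,0,0],[0,0,0,0]]'; python3 st.py
```

```text
time: 34.7
tool_pos: [0.4652, -0.06, 0.0184]
ee_rot: [-3.142, -0.0, -2.411]
wrist_force: [-2.2, 2.4, -2.6]
width: 0.0275
F tool x,y: 0.0 3.24 fz -2.6 tq [0.49 0.34 0.28] r 0.167 ang 3.896 yaw 3.872 w 0.0275 34.7 j6 -2.55
```

```bash
python3 -m crank '[[0,-0.005,0,0],[0,0,0,0],[0,-0.005,0,0],[0,0,0,0],[0,0,0,0],[0,0,0,0],[0,0,0,0],[0,0,0,0],[0,0,0,0],[0,0,0,0]]'; python3 st.py; python3 -c "
from bench import robot; print(robot.get_obs()['joint_positions'])"
```

```text
time: 35.95
tool_pos: [0.4658, -0.0607, 0.0182]
ee_rot: [3.139, -0.001, -2.41]
wrist_force: [-4.6, 5.0, -1.9]
width: 0.0277
F tool x,y: 0.05 6.78 fz -1.9 tq [1.02 0.61 0.53] r 0.1669 ang 3.901 yaw 3.873 w 0.0277 35.95 j6 -2.55
[-2.50962023e-01 -5.50363621e-05  1.78450373e+00  8.03497209e-04
  1.35925610e+00 -2.55326614e+00]
```

```bash
python3 -m crank '[[0,-0.006,0,0],[0,0,0,0],[0,-0.005,0,0],[0,0,0,0],[0,-0.004,0,0],[0,0,0,0],[0,0,0,0],[0,0,0,0],[0,0,0,0],[0,0,0,0]]'; python3 st.py; python3 -c "
from bench import robot; print(robot.get_obs()['joint_positions'])"
```

```text
time: 37.2
tool_pos: [0.4667, -0.0615, 0.0178]
ee_rot: [3.136, -0.001, -2.409]
wrist_force: [-6.2, 7.4, -0.4]
width: 0.0282
F tool x,y: -0.36 9.68 fz -0.39 tq [1.54 1.02 0.83] r 0.1669 ang 3.909 yaw 3.874 w 0.0282 37.2 j6 -2.56
[-0.25376464  0.00497491  1.78034328  0.00279729  1.36152286 -2.55762627]
```

```bash
python3 -m crank '[[0,-0.006,0,0],[0,0,0,0],[0,-0.006,0,0],[0,0,0,0],[0,0,0,0],[0,0,0,0],[0,0,0,0],[0,0,0,0],[0,0,0,0],[0,0,0,0]]'; python3 st.py; python3 -c "
from bench import robot; print(robot.get_obs()['joint_positions'])"
```

```text
time: 38.45
tool_pos: [0.4679, -0.0628, 0.0175]
ee_rot: [3.134, -0.001, -2.409]
wrist_force: [-6.4, 8.3, -1.3]
width: 0.0284
F tool x,y: -0.85 10.46 fz -1.29 tq [1.75 1.06 0.96] r 0.1669 ang 3.919 yaw 3.874 w 0.0284 38.45 j6 -2.56
[-0.25634919  0.00919906  1.77671017  0.0033629   1.36207749 -2.56055219]
```

```bash
python3 -m crank '[[0,-0.006,0,0],[0,0,0,0],[0,-0.006,0,0],[0,0,0,0],[0,0,0,0],[0,0,0,0],[0,0,0,0],[0,0,0,0],[0,0,0,0],[0,0,0,0]]'; python3 st.py; python3 - <<'E'
from h import *
for n in ["scene","side"]:
    im,D=robot.snapshot(n);np.save(n+"8.npy",D);cv2.imwrite(f"pics/{n}8.png",im[:,:,::-1])
    p=robot.camera_params(n);W=world(p,D);z=W[...,2]
    m=(D>0)&(z>.062)&(z<.076)&(W[...,0]<.585)&(W[...,0]>.38)&(W[...,1]<.06)&(W[...,1]>-.14)
    piv=np.array([.5868,.0543]);th=3.874
    R=np.array([[np.cos(th),np.sin(th)],[np.sin(th),-np.cos(th)]]);L=(W[...,:2]-piv)@R.T
    m&=(abs(L[...,1])<.03)&(L[...,0]>.026)
    a=L[m]
    for x0 in np.arange(.02,.26,.02):
        s=(a[:,0]>x0)&(a[:,0]<x0+.02)
        if s.sum()>12: print(n,x0.round(2),np.percentile(a[s,1],[4,96]).round(4),s.sum(),np.median(z[m][s]).round(3))
crop(im[:,:,::-1],220,180,420,290,4,"si8c.png")
im=cv2.imread("pics/scene8.png");crop(im,210,200,400,320,4,"sc8c.png")
E
```

```text
time: 39.7
tool_pos: [0.4693, -0.0643, 0.0173]
ee_rot: [3.134, -0.001, -2.409]
wrist_force: [-6.2, 8.7, -0.9]
width: 0.0283
F tool x,y: -1.19 10.62 fz -0.92 tq [1.85 1.01 0.94] r 0.167 ang 3.931 yaw 3.874 w 0.0283 39.7 j6 -2.56
scene 0.02 [-0.0141  0.0129] 59 0.068
scene 0.04 [-0.0156  0.0117] 83 0.068
scene 0.06 [-0.0171  0.0109] 84 0.068
scene 0.08 [-0.0187  0.0098] 84 0.068
scene 0.1 [-0.0202  0.0076] 82 0.067
scene 0.12 [-0.0208  0.0065] 69 0.068
scene 0.2 [-0.027  -0.0039] 17 0.066
scene 0.22 [-0.0281 -0.0001] 80 0.066
scene 0.24 [-0.028  -0.0024] 77 0.066
side 0.02 [-0.0123  0.0154] 54 0.069
side 0.04 [-0.0135  0.014 ] 71 0.069
side 0.06 [-0.0145  0.0123] 67 0.069
side 0.08 [-0.0173  0.0105] 60 0.069
side 0.1 [-0.0176  0.0099] 62 0.068
side 0.12 [-0.019   0.0087] 58 0.068
side 0.14 [-0.0282  0.0164] 82 0.068
side 0.16 [-0.0253  0.0178] 53 0.068
side 0.2 [-0.0199  0.0033] 36 0.068
side 0.22 [-0.0254  0.0018] 20 0.067
side 0.24 [-0.003   0.0004] 14 0.067
```

View pics/sc8c.png

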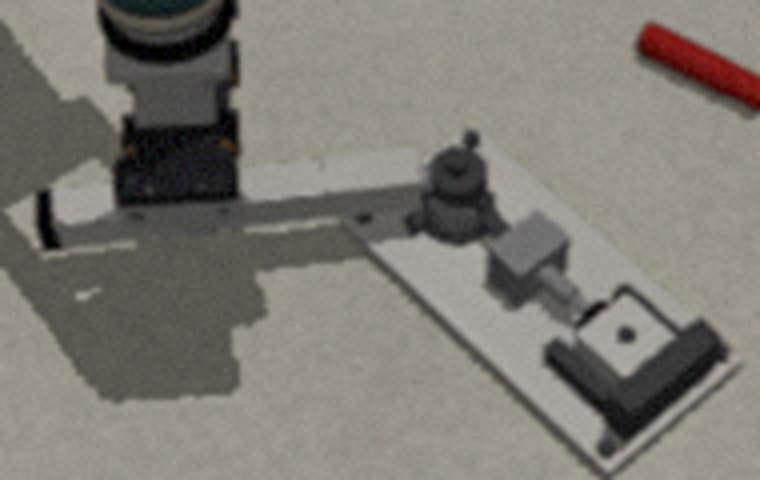

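View pics/si8c.png

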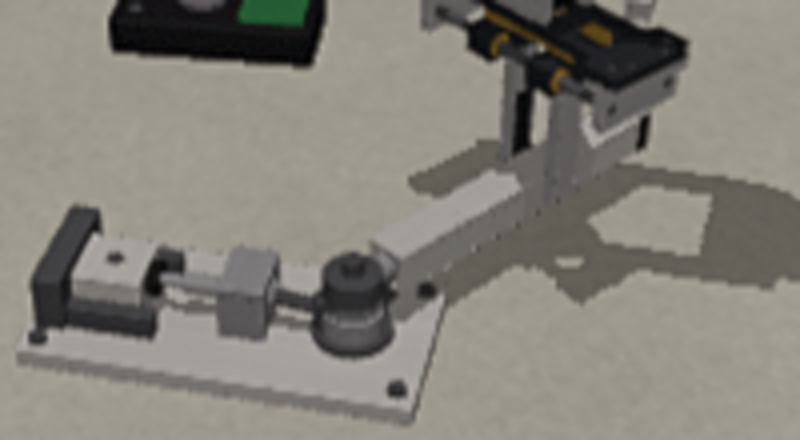

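The bar itself has yawed about 0.07 rad ahead in the pads, so it leads the stub (bar_grip about +5 mm in the lever frame), and the push is 10.6 N. One small step more for margin.

```bash
python3 -m crank '[[0,-0.005,0,0],[0,0,0,0],[0,-0.005,0,0],[0,0,0,0],[0,0,0,0],[0,0,0,0],[0,0,0,0],[0,0,0,0],[0,0,0,0],[0,0,0,0]]'; python3 st.py
```

```text
time: 41.05
tool_pos: [0.4703, -0.0653, 0.0171]
ee_rot: [3.133, -0.001, -2.408]
wrist_force: [-6.8, 9.6, -1.1]
width: 0.0286
F tool x,y: -1.36 11.69 fz -1.06 tq [2.02 1.15 0.99] r 0.167 ang 3.94 yaw 3.875 w 0.0286 41.05 j6 -2.57
```

11.7 N pressed. Now unload.

```bash
python3 -m crank '[[0,0.01,0,0],[0,0.01,0,0],[0,0,0,0],[0,0,0,0],[0,0,0,0],[0,0,0,0]
,[0,0,0,0],[0,0,0,0],[0,0,0,0],[0,0,0,0]]'; python3 st.py
```

```text
time: 42.3
tool_pos: [0.469, -0.0643, 0.0177]
ee_rot: [3.137, -0.001, -2.41]
wrist_force: [-5.2, 5.6, -2.1]
width: 0.0284
F tool x,y: 0.13 7.7 fz -2.14 tq [1.26 0.75 0.65] r 0.1671 ang 3.93 yaw 3.873 w 0.0284 42.3 j6 -2.56
```

```bash
python3 -m crank '[[0,0.01,0,0],[0,0.01,0,0],[0,0.01,0,0],[0,0.006,0,0],[0,0,0,0],[0,0,0,0]
,[0,0,0,0],[0,0,0,0],[0,0,0,0],[0,0,0,0]]'; python3 st.py
```

```text
time: 43.55
tool_pos: [0.4657, -0.0603, 0.0184]
ee_rot: [-3.142, 0.0, -2.411]
wrist_force: [0.3, -1.2, -3.2]
width: 0.0282
F tool x,y: 0.54 -1.09 fz -3.24 tq [ 0.03 -0.04 -0.01] r 0.1668 ang 3.9 yaw 3.872 w 0.0282 43.55 j6 -2.55
```

```bash
python3 -m crank '[[0.02,-0.001,0,0],[0.03,-0.002,0,0],[0.03,-0.002,0,0],[0.03,-0.002,0,0],[0.03,-0.002,0,0],[0.03,-0.002,0,0],[0,0,0,0],[0,0,0,0],[0,0,0,0],[0,0,0,0]]'; python3 st.py
```

```text
time: 44.8
tool_pos: [0.4446, -0.0749, 0.0185]
ee_rot: [-3.134, -0.011, -2.425]
wrist_force: [0.5, -2.6, -3.0]
width: 0.0278
F tool x,y: 1.35 -2.31 fz -2.98 tq [-0.37 -0.25 -0.31] r 0.1922 ang 3.879 yaw 3.858 w 0.0278 44.8 j6 -2.57
```

Joint 6 has reached its limit. I'll keep drawing while turning the tool back slightly about the stub.

```bash
python3 -m crank '[[0,0.008,0,0.01],[0,0.006,0,0.008],[0.02,0.004,0,0.008],[0.025,0.004,0,0.008],[0.025,0.004,0,0.008],[0,0,0,0],[0,0,0,0],[0,0,0,0],[0,0,0,0],[0,0,0,0]]'; python3 st.py
```

```text
time: 46.05
tool_pos: [0.4303, -0.0793, 0.0186]
ee_rot: [-3.134, -0.011, -2.491]
wrist_force: [-0.6, 0.0, -3.0]
width: 0.0281
F tool x,y: 0.5 0.39 fz -3.0 tq [ 0.15 -0.1   0.05] r 0.2058 ang 3.848 yaw 3.792 w 0.0281 46.05 j6 -2.52
```

```bash
python3 -m crank '[[0.02,0,0,0.004],[0.025,0,0,0.004],[0.025,0,0,0.004],[0.03,0,0,0.004],[0.04,0,0,0.004],[0.05,0,0,0.004],[0,0,0,0],[0,0,0,0],[0,0,0,0],[0,0,0,0]]'; python3 st.py;python3 - <<'E'
from h import *
im,D=robot.snapshot("side"); crop(im[:,:,::-1],220,160,420,290,4,"si9c.png")
im,D=robot.snapshot("scene"); crop(im[:,:,::-1],180,200,400,330,3.6,"sc9c.png")
E
```

```text
time: 47.3
tool_pos: [0.3998, -0.1017, 0.019]
ee_rot: [-3.133, -0.01, -2.528]
wrist_force: [0.2, -0.3, -2.5]
width: 0.0282
F tool x,y: 0.03 -0.37 fz -2.48 tq [ 0.11 -0.1  -0.  ] r 0.2435 ang 3.837 yaw 3.755 w 0.0282 47.3 j6 -2.56
```

View pics/si9c.png

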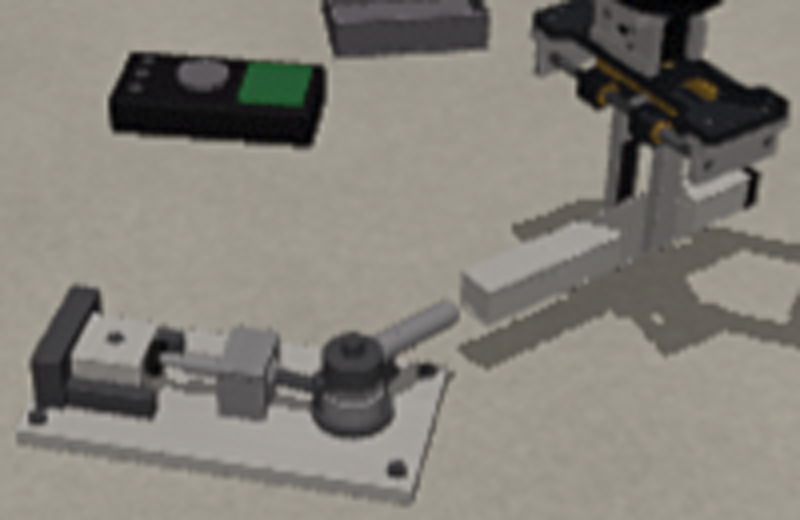

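View pics/sc9c.png

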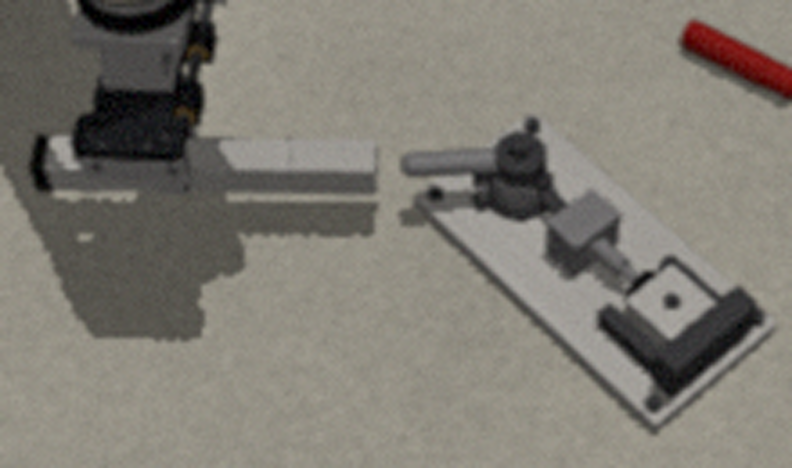

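The bar is off: the stub stands free (side (455,310), mouth at (478,290)), the plunger is out and the block is at the fence. Turning the bar clear and carrying it away towards -y.

```bash
python3 -m crank '[[0.02,0,0,0.07],[0.02,0,0,0.08],[0,0,0,0.08],[0,0,0,0.08],[0,0,0,0.07],[0,-0.1,0,0],[0,-0.18,0,0],[0,-0.18,0,0],[0,-0.16,0,0],[0,-0.08,0,0]]'; python3 st.py; python3 -c "
from bench import robot; o=robot.get_obs();print(o['tool_pos'],o['ee_rot'])"
```

```text
time: 48.65
tool_pos: [0.3951, -0.2473, 0.0208]
ee_rot: [-3.129, -0.004, -3.127]
wrist_force: [-0.2, 0.7, -2.5]
width: 0.0278
F tool x,y: 0.16 0.72 fz -2.55 tq [ 0.1  -0.12  0.01] r 0.3573 ang 4.146 yaw 3.156 w 0.0278 48.65 j6 -2.25
[ 0.39514615 -0.24730595  0.02084891] [-3.12899548 -0.00370479 -3.1268881 ]
```

```bash
python3 -m crank '[[0,0,0.04,0],[0,0,0.05,0],[0,0,0.05,0],[0,0,0.035,0],[0,0,0.02,0],[0,0,0.005,0],[0,0,0,0],[0,0,0,0],[0,0,0,0],[0,0,0,0]]'; python3 st.py; python3 - <<'E'
from h import *
print(robot.get_obs()['tool_pos'])
im,D=robot.snapshot("side"); crop(im[:,:,::-1],260,140,420,250,5,"si10.png")
E
```

```text
time: 49.9
tool_pos: [0.3951, -0.2466, -0.019]
ee_rot: [-3.129, -0.003, -3.126]
wrist_force: [-0.6, 0.2, -4.0]
width: 0.0278
F tool x,y: 0.55 0.25 fz -3.97 tq [ 0.04 -0.06  0.01] r 0.3568 ang 4.145 yaw 3.158 w 0.0278 49.9 j6 -2.25
[ 0.39506719 -0.24662091 -0.0189997 ]
```

View pics/si10.png

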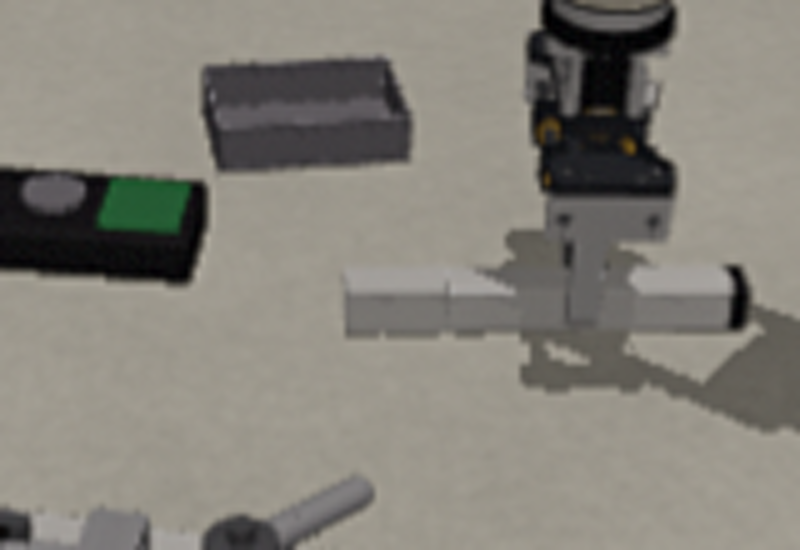

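```bash
python3 -m crank '[[0,0,0.005,0],[0,0,0.005,0],[0,0,0.003,0],[0,0,0,0],[0,0,0,0],[0,0,0,0],[0,0,0,0],[0,0,0,0],[0,0,0,0],[0,0,0,0]]'; python3 st.py
```

```text
time: 51.2
tool_pos: [0.395, -0.2466, -0.0217]
ee_rot: [-3.129, -0.004, -3.125]
wrist_force: [1.0, 0.0, -2.8]
width: 0.0282
F tool x,y: -1.01 -0.0 fz -2.76 tq [ 0.01 -0.03  0.02] r 0.3568 ang 4.145 yaw 3.158 w 0.0282 51.2 j6 -2.25
```

```bash
python3 -m crank '[[0,0,0.003,0],[0,0,0,0],[0,0,0,0],[0,0,0,0],[0,0,0,0],[0,0,0,0],[0,0,0,0],[0,0,0,0],[0,0,0,0],[0,0,0,0]]'; python3 st.py; python3 -m crank '[[0,0,0,0],[0,0,0,0],[0,0,0,0],[0,0,0,0],[0,0,0,0],[0,0,0,0],[0,0,0,0],[0,0,0,0],[0,0,0,0],[0,0,0,0]]' -1;  python3 -m crank '[[0,0,-0.05,0],[0,0,-0.1,0],[0,0,-0.12,0],[0,0,-0.15,0],[0,0,-0.15,0],[0,0,-0.15,0],[0,0,-0.1,0],[0,0,0,0],[0,0,0,0],[0,0,0,0]]' -1
python3 - <<'E'
from h import *
for n in ["scene","side"]:
    im,D=robot.snapshot(n);np.save(n+"11.npy",D);cv2.imwrite(f"pics/{n}11.png",im[:,:,::-1])
    p=robot.camera_params(n);W=world(p,D);z=W[...,2]
    m=(D>0)&(z>.02)&(z<.036)&(W[...,0]>.25)&(W[...,0]<.57)&(W[...,1]>-.31)&(W[...,1]<-.18)
    P=W[m];r=cv2.minAreaRect((P[:,:2]*1000).astype(np.float32));print(n,r,"z",np.percentile(P[:,2],[10,50,90]).round(4))
    for x0 in (.3,.35,.45,.5): 
        s=(P[:,0]>x0)&(P[:,0]<x0+.03);print(x0,np.percentile(P[s,2],75).round(4) if s.any() else None)
E
```

```text
time: 52.45
tool_pos: [0.395, -0.2466, -0.0223]
ee_rot: [-3.129, -0.004, -3.125]
wrist_force: [0.3, -0.2, -3.0]
width: 0.0283
F tool x,y: -0.3 -0.17 fz -2.96 tq [-0.01 -0.14 -0.  ] r 0.3568 ang 4.145 yaw 3.158 w 0.0283 52.45 j6 -2.25
time: 53.7
tool_pos: [0.395, -0.2466, -0.0223]
ee_rot: [-3.129, -0.004, -3.125]
wrist_force: [0.3, -0.2, 0.3]
width: 0.0941
time: 54.95
tool_pos: [0.3949, -0.2439, 0.1403]
ee_rot: [-3.131, -0.006, -3.125]
wrist_force: [-0.3, -1.0, -0.5]
width: 0.0941
scene ((414.578857421875, -242.61085510253906), (244.48336791992188, 30.483131408691406), 4.058324813842773) z [0.0247 0.0273 0.0298]
0.3 0.0286
0.35 0.0289
0.45 0.0281
0.5 0.0287
side ((414.6900634765625, -242.0657958984375), (241.83094787597656, 37.208465576171875), 4.431734561920166) z [0.0221 0.0277 0.0302]
0.3 0.0293
0.35 0.0292
0.45 0.0292
0.5 0.0285
```

View pics/scene11.png

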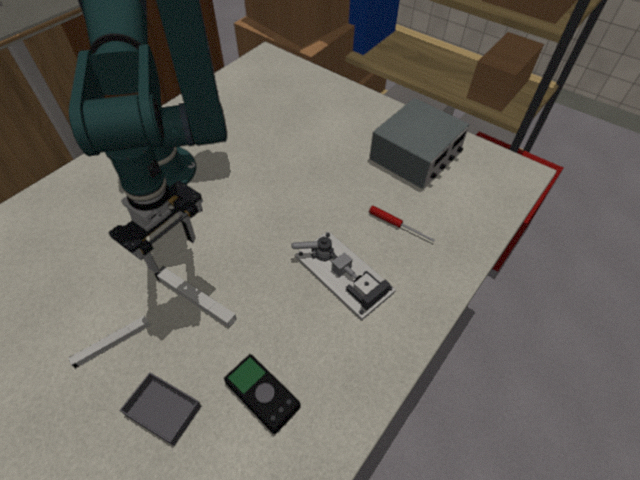

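View pics/side11.png

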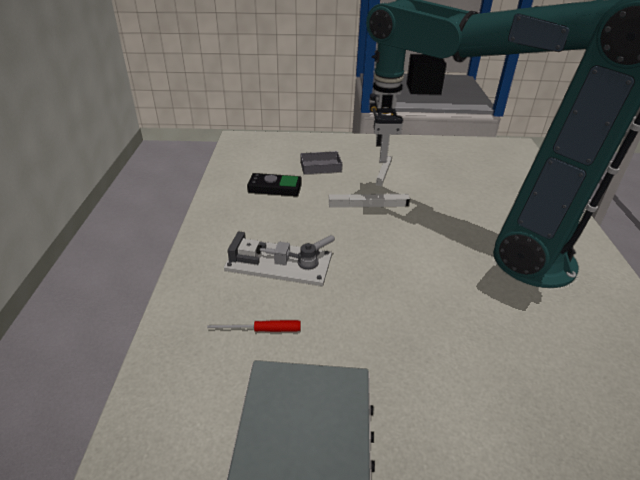

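The bar lies flat, top at 28 mm along its length, and the gripper is clear. A last check of the lever angle and the block.

```bash
python3 - <<'E'
from h import *
from scipy.optimize import least_squares
piv=np.array([.5868,.0543])
for n in ["scene","side"]:
    p=robot.camera_params(n);D=np.load(n+"11.npy");W=world(p,D);z=W[...,2]
    r=np.linalg.norm(W[...,:2]-piv,axis=-1)
    m=(D>0)&(z>.045)&(z<.07)&(r>.025)&(r<.095)&(W[...,0]<.57)&(W[...,1]<.05)
    S=W[m]
    f=lambda q:np.hypot((S[:,:2]-piv)@[-np.sin(q[0]),np.cos(q[0])]-q[1],S[:,2]-.055)-.009
    s=least_squares(f,[3.88,0],loss="soft_l1",f_scale=.002);print(n,len(S),"stub dir",s.x,"lever ~",s.x[0]-2.2117)
s0=cv2.imread("pics/side0.png");s1=cv2.imread("pics/side11.png");a=cv2.imread("pics/scene0.png");b=cv2.imread("pics/scene11.png")
o=np.vstack([np.hstack([cv2.resize(i[228:268,222:302],None,fx=4.5,fy=4.5,interpolation=cv2.INTER_CUBIC) for i in (s0,s1)]),np.hstack([cv2.resize(i[250:318,325:405],None,fx=4.5,fy=4.5,interpolation=cv2.INTER_CUBIC) for i in (a,b)])])
cv2.imwrite("pics/blk.png",o)
E
```

```text
scene 159 stub dir [3.8482599e+00 1.2274941e-03] lever ~ 1.636559895527609
side 137 stub dir [3.86804126e+00 4.07818852e-04] lever ~ 1.6563412566904852
```

View pics/blk.png

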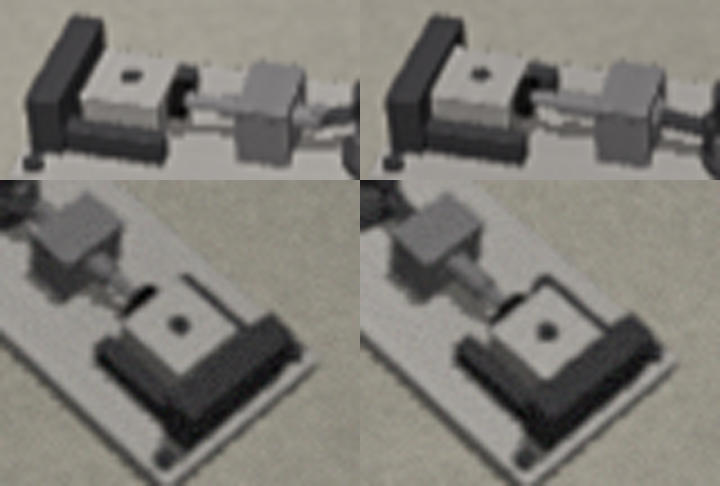

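```bash
python3 -c "
from bench import robot
robot.close_job(); print(robot.get_obs()['time'])"
```

```text
the job is handed in; nothing more can be done
the job is handed in; nothing more can be done
```

The block is clamped, the bar lies on the bench clear of the fixture, and I handed the job in at about 55 s. It gave no verdict.

**What I did:**
- Slid the larger bar onto the stub until the socket floor pushed back with about 3.5 N.
- Swung the lever through its dead point to the stop.
- Pressed it to 11.7 N at the wrist, above 9 N for over 2 s. I estimate the bar's grip was 5 mm ahead of the stub.
- Unloaded, drew the bar off, laid it down near (0.41, -0.24) and let go.

**Last checks:**
- **Lever:** it measures about 1.64 and 1.66 rad in the two views.
- **Block:** it looks seated against the fence in the before/after crops; I did not measure the gap.
- **Bar:** flat, with its top at 28 mm along its length and its mouth roughly 0.3 m from the pivot.
- **Gripper:** well clear of everything.
- **Bystanders:** they look unmoved by eye; I did not measure them.

**What disagreed or went wrong:**
- **Fingertip position:** the fingertips sit about 27 mm behind the reported TCP, not 8 mm ahead of it. The first grasp therefore closed on air above the bar; I re-measured and gripped lower.
- **Bar slip:** while pressing, the bar turned about 0.07 rad in the pads.
- **Joint 6:** it came to its limit (about -2.57) during the pressing and the withdrawal. The second time the tool stopped short of its commanded move, so I turned it back.

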